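# Build up a strap clamp on its stud

## Robot

A 6-joint arm with a two-finger parallel gripper is mounted at the origin on the work surface; the furniture and walls round the work are solid. World frame = base frame: x ahead of the robot, y to its left, z up, the work surface at z = 0. Lengths are in m, angles in rad, forces in N, time in s.
With the tool pointing down it reaches from about 0.35 to 0.975 m from the base axis. Payload 4.9 kg.
Tool frame: the origin (TCP) lies at the very end of the fingers, on their centre line; the grasp point (between the pads) lies 19 mm behind it; z points along the fingers, y is the line along which they close (so a half turn about z gives the same grasp; the last joint's range is limited). The gripper opens to 85 mm and grips with 20 to 120 N. Pads are 22 mm wide; open, the fingers measure 114 mm over their backs; the gripper's body (76 mm by 85 mm) begins 54 mm behind the grasp point. The pads swing forward as they close: fully open they stand 13 mm farther back than shut.
Start: joints at [-1.464, 0.053, 1.613, -0, 1.476, -0.119], TCP at [0.14, -0.609, 0.231] pointing down, gripper open.
Joint ranges: [-3.01, 3.01], [-1.01, 2.22], [0.06, 2.58], [-1.02, 4.17], [0.09, 2.62], [-3.14, 3.14]. Speed limits (rad/s): [2.57, 2.57, 3.14, 3.14, 3.14, 3.14].

## Interface

Orientations are given as a unit quaternion [w, x, y, z].
In Python, from plant import state, optics, ticket, nets gives the robot as it stands. The module is installed in compiled form; this text tells all that it offers.
- The arm moves only by the shell command python3 -m inch 'ROWS' [OPENING]. ROWS is JSON, a list of rows, each an object of numbers: "dx", "dy", "dz": the shift along the tool's x, y, z as a fraction of full scale; "rx", "ry", "rz": the turn, a rotation vector about the tool's x, y, z as a fraction of full scale. In form: [{"dx": .., "dy": .., "dz": .., "rx": .., "ry": .., "rz": ..}, ...]. A call has 1 to 5 rows; each row is the pose to reach, as a shift and turn from the pose commanded when the call began, along the tool's axes at that moment; what a row does not reach only later rows make up. Full scale, the value 1, is 0.8 m for a shift and 1.5 rad for a turn. A row lasts 1/10 s, in which the tool goes at most 50 mm and 8.59 degrees, less where a joint would pass 70% of its speed; a pose out of reach is approached as far as the arm can. A call with a number of a shift or a turn outside -1 to 1 is refused whole. A call with a gripper value outside its range is refused whole. OPENING is the opening, from -1 (shut) to 1 (fully open), set as the call begins (- or left out, the last holds). The fingers move at their own pace and stop on an object; the grip force is fixed at half the most. Time passes only in rows, so rows that repeat a pose let the fingers close. It gives the time, the measured TCP pose, the force, the opening and the grip force at its end, in the units of the state.
- state(): the state, without advancing time (a new reading comes with each control period).
- optics.grab_frame(name): name is "scene" or "top" or "wrist"; returns the picture (400x640x3 uint8, red, green, blue); there is no depth.
- optics.camera_info(name): a dict with "fx", "fy", "cx", "cy" (pixels), "R" (3x3) and "t" (3): a world point X has camera coordinates R X + t. Camera axes: x right, y down, z forward; pixel columns grow to the right and rows downward; lengths in m; the calibration is good to about 2 mm. A picture is of the moment at which its call begins: read the wrist's pose just before it. camera_info takes no time and is no camera call; for the wrist camera it gives the pose at the moment of the call.
- ticket.job_done(): hands the job in; it is judged then, once.
Trained networks look in the newest picture that a camera, given by its name, has taken for a name from the list of things; names that differ only in an ending like _2 or _b are one class to them, and where a whole thing is asked for, a point or a joint stands for the part that bears it (a point fixed in the world has none). Each returns a list of dicts, best first, with "confidence" (0 to 1); they miss things now and then, are a little off and sometimes report something else, mostly with a low value. They report only what shows in the picture. A call takes as long as a camera call.
- nets.boxes_of(camera, name): "bbox" ([centre column, centre row, width, height] in pixels, round what is visible of it).
- nets.outline_of(camera, name): "pixels" (400x640 bool, what is visible of it) and "bbox" ([centre column, centre row, width, height] in pixels, round what is visible of it).
The state is a dict: "time": time; "joint_pos": joint angles; "joint_vel": joint speeds; "joint_efforts": joint torques, N m; "tool_pos": TCP position; "tool_rot": TCP orientation; "contact_force": force on the tool from outside, world axes, zero at the start; "ft_torque": the same for the moment, N m; "gripper_width": opening from 0.0 (shut) to 1.0 (fully open); "grasp_force": force on a finger pad.
Only numpy, scipy, OpenCV 4.12 (cv2) and the standard library are available. Lean on these libraries where they do the work, as an engineer would, in place of code of your own. Each camera call takes 0.05 s, during which the arm holds its last target. There are 200 camera calls.

## Task

Clamp up the square tube on the fixture by threading the four loose parts onto the upright stud, each fully home before the next: first the black spacer tube standing on the base plate, then the blue strap by its hole, with its long end lying along the fixture squarely over the middle of the square tube, then the flat steel washer, and last the brass bushing, flange down. Leave the stack upright and let go of it, and do not disturb the tools lying around.

Things in the scene. Friction and masses are not known exactly. Their poses are not given: they have to be found in the camera images.
- fixture: Fixed clamping fixture: dark steel base plate 230 x 100 mm, 12 mm thick, with an upright threaded stud and a grey rest block carrying a dark square tube. Origin: centre of the plate's underside, on the platen. +x runs along the plate from the stud towards the tube, z up. The stud stands at x = -55 mm, the tube's middle at x = +40 mm, both at y = 0.
- stud_foot (a point): Where the stud's axis meets the top of the base plate (12 mm above the platen). The stud is 20 mm in diameter and rises 104 mm above this point; its top 10 mm taper to 12 mm diameter.
- tube_top (a point): Middle of the top face of the fixed square tube (38 mm wide, 85 mm long across the fixture). The face is 72 mm above the platen, level with the top of the seated spacer, and 95 mm along the fixture from the stud.
- spacer: Loose black spacer tube standing on end, outside diameter 56 mm, bore 26 mm, 60 mm tall. Origin: centre of its underside; z along the bore. About 0.4 kg.
- strap: Loose blue flat clamp strap lying flat, 160 mm long (its x axis), 45 mm wide (y), 12 mm thick. Origin: centre of its underside. A 26 mm through hole lies at x = -50 mm; the long end (nose) points along +x. About 0.4 kg.
- strap_hole (a point): Centre of the strap's hole, in its underside. (A black tool box 200 mm high stands fixed behind the left of the work: keep hand and parts clear of it. It fills x 0.53 to 0.73 m, y 0.12 to 0.48 m.)
- strap_nose (a point): Point on the strap's underside 95 mm from the hole centre towards the nose (45 mm from the strap's centre); it belongs over the middle of the square tube.
- washer: Loose thick flat steel washer lying flat, outside diameter 58 mm, hole 26 mm, 16 mm thick. Origin: centre of its underside. About 0.18 kg.
- bushing: Loose brass bushing standing on its flange: flange 62 mm diameter and 10 mm thick at the bottom, above it a sleeve 42 mm in diameter, 60 mm tall in all, with a 26 mm bore right through. Origin: centre of its underside. About 0.35 kg.
- tape_measure: Bystander: a black and yellow tape measure, 100 x 89 x 53 mm, at the left. Leave alone.
- tip_tin: Bystander: an open flat tin of contact tips, 74 mm across, 22 mm high, at the right. Leave alone.
- weld_magnet: Bystander: a blue welding magnet 87 mm long, 19 mm high, behind and right of the fixture. Leave alone.
- level: Bystander: a red spirit level 230 mm long, 18 mm high, at the back. Leave alone.

How it is judged:
By the outcome, as a careful person would: the job done as asked, in the order asked, and still so for the second after the job is handed in, with the robot touching nothing.
It also fails if it takes over 72 s, if anything falls off the work surface, if the arm or the gripper's body presses on something with over 40 N, if the wrist force passes 120 N, or if a joint passes its speed limit or range.

## Working session

There is one attempt and no reset: what is moved stays moved. The work goes in short steps, Python scripts to look and compute and a shell command to move; the robot and the scene stay as the last step left them, time stands still between calls to the robot, and variables do not carry over. Pictures are saved under pics/ and viewed, at most 10 in all, crops included, and the job is handed in when it is done.

```bash
mkdir -p pics; ls; cat > h.py <<'E'
import numpy as np, cv2
from plant import state, optics, ticket, nets
from scipy.spatial.transform import Rotation as Ro
def info(c):
    i=optics.camera_info(c); K=np.array([[i['fx'],0,i['cx']],[0,i['fy'],i['cy']],[0,0,1]]); return K,np.array(i['R']),np.array(i['t'])
def proj(c,X,I=None):
    K,R,t=I or info(c); p=K@(R@np.asarray(X,float)+t); return p[:2]/p[2]
def at_z(c,uv,z,I=None):
    K,R,t=I or info(c); d=R.T@np.linalg.solve(K,[uv[0],uv[1],1]); o=-R.T@t; return o+d*(z-o[2])/d[2]
def rot():
    w,x,y,z=state()['tool_rot']; return Ro.from_quat([x,y,z,w]).as_matrix()
def save(n,im): cv2.imwrite('pics/'+n,im[:,:,::-1])
E
python3 - <<'E'
from h import *
a=optics.grab_frame('top'); save('top0.png',a)
np.set_printoptions(precision=4,suppress=True)
print(info('top')); print(rot())
for n in ['spacer','strap','washer','bushing','fixture']:
    for r in nets.outline_of('top',n)[:2]:
        m=r['pixels'].astype(np.uint8); ys,xs=np.nonzero(m); print(n,r['confidence'],r['bbox'],xs.mean(),ys.mean(),m.sum(),cv2.minAreaRect(np.c_[xs,ys].astype(np.float32)))
b=optics.grab_frame('scene'); save('scene0.png',b); print(info('scene'))
for n in ['spacer','strap','washer','bushing','fixture']:
    for r in nets.outline_of('scene',n)[:2]:
        print(n,r['confidence'],r['bbox'])
print(state())
E
```

```text
pics
(array([[508.3077,   0.    , 323.108 ],
       [  0.    , 508.3077, 195.5389],
       [  0.    ,   0.    ,   1.    ]]), array([[ 0.0108, -0.9999, -0.0063],
       [-0.978 , -0.0093, -0.2083],
       [ 0.2082,  0.0084, -0.978 ]]), array([0.0126, 0.5866, 1.4576]))
[[ 0.9746  0.2239 -0.0002]
 [ 0.2239 -0.9746  0.002 ]
 [ 0.0003 -0.002  -1.    ]]
spacer 0.68 [422.7, 254.6, 26.8, 21.6] 422.23926380368096 254.48466257668713 326 ((422.5, 254.5), (19.0, 21.0), 90.0)
strap 0.93 [283.5, 245.5, 52.7, 27.8] 283.0897597977244 245.04424778761063 791 ((282.9000244140625, 245.30001831054688), (52.493804931640625, 16.443843841552734), 18.434947967529297)
washer 0.72 [365.0, 240.2, 19.3, 20.5] 362.06130268199234 239.0536398467433 261 ((362.0, 239.0), (18.0, 18.0), 90.0)
washer 0.68 [337.4, 189.2, 77.6, 38.0] 339.9240157480315 187.78346456692913 2540 ((339.87451171875, 186.80560302734375), (36.012451171875, 76.30945587158203), 85.76361083984375)
bushing 0.72 [395.3, 164.7, 18.4, 23.4] 393.74175824175825 164.27472527472528 182 ((393.1922607421875, 164.4615478515625), (8.043152809143066, 25.51620864
[... 827 characters left out ...]
56 [340.9, 200.1, 32.5, 27.1]
washer 0.53 [346.1, 234.7, 14.1, 14.6]
bushing 0.61 [413.4, 215.3, 16.2, 13.6]
fixture 0.56 [341.9, 200.2, 31.8, 25.7]
fixture 0.56 [319.8, 183.6, 51.0, 6.8]
{'time': 0.6, 'joint_pos': array([-1.464 ,  0.0527,  1.6129, -0.    ,  1.476 , -0.119 ]), 'joint_vel': array([-0.    ,  0.0006,  0.0005, -0.0006,  0.0017,  0.0026]), 'joint_efforts': array([  0.0002, -39.3406, -37.023 ,  -0.    ,   0.0008,  -0.    ]), 'tool_pos': array([ 0.1399, -0.6091,  0.2313]), 'tool_rot': array([ 0.    ,  0.9936,  0.1127, -0.    ]), 'contact_force': array([-1.3356,  0.3221, -0.4541]), 'ft_torque': array([0.006 , 0.0287, 0.0455]), 'grasp_force': 0.0, 'gripper_width': 0.9981703707539724}
```

View pics/top0.png

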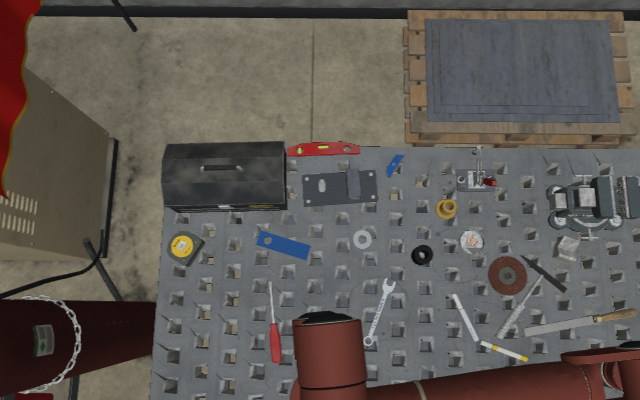

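View pics/scene0.png

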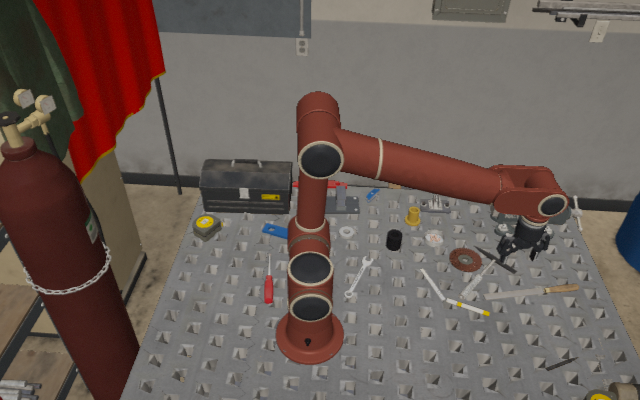

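The top view shows the parts: spacer (422,254), strap (283,245) with its hole at about (265,240), washer (362,239) and bushing (446,208). The fixture has its stud near (322,186) and its tube near (353,182), so fixture +x runs to image right, which is world -y. In the scene view the arm hides part of the fixture. Next I'll work out coarse positions and take close views with the wrist camera.

```bash
python3 - <<'E'
from h import *
np.set_printoptions(precision=4,suppress=True)
for n,uv,z in [('spacer',(422.5,254.5),.03),('strap',(283,245.2),.012),('hole',(265.5,240),.012),('washer',(362,239),.016),('bushing',(446,208.5),.03),('studtop',(322,184),.116),('studtop lo',(322,184),.012),('tube',(353,181),.072),('plateBL',(304,207),.012),('plateBR',(377,202),.012),('plateTL',(303,173),.012),('plateTR',(374,170),.012)]:
    print(n,at_z('top',uv,z)[:2])
s=state();K,R,t=info('wrist');print(K);print('cam in tool',rot().T@(-R.T@t-s['tool_pos']),'\n',R@rot())
E
```

```text
spacer [ 0.4166 -0.2789]
strap [0.4421 0.1388]
hole [0.4574 0.1923]
washer [ 0.4629 -0.1001]
bushing [ 0.5565 -0.3542]
studtop [0.609  0.0217]
studtop lo [0.6336 0.0228]
tube [ 0.6295 -0.0703]
plateBL [0.5604 0.0774]
plateBR [ 0.5782 -0.1472]
plateTL [0.6683 0.0825]
plateTR [ 0.68   -0.1389]
[[317.3178   0.     320.5625]
 [  0.     317.3178 196.7908]
 [  0.       0.       1.    ]]
cam in tool [ 0.0783 -0.0016 -0.1426] 
 [[-0.0003  1.      0.0002]
 [-0.9518 -0.0002 -0.3066]
 [-0.3066 -0.0003  0.9518]]
```

```bash
python3 -m inch '[{"dx":0.434,"dy":-0.324,"dz":-0.025},{"dx":0.434,"dy":-0.324,"dz":-0.025},{"dx":0.434,"dy":-0.324,"dz":-0.025},{"dx":0.434,"dy":-0.324,"dz":-0.025},{"dx":0.434,"dy":-0.324,"dz":-0.025}]' 1; python3 -m inch '[{"dx":0.2,"dy":-0.149},{"dx":0.2,"dy":-0.149},{"dx":0.2,"dy":-0.149},{"dx":0.2,"dy":-0.149},{"dx":0.2,"dy":-0.149}]'; python3 - <<'E'
from h import *
np.set_printoptions(precision=4,suppress=True)
I=info('wrist'); a=optics.grab_frame('wrist'); save('w1.png',a); print(state()['tool_pos'],state()['joint_pos'])
for n,z in [('spacer',.06),('bushing',.06),('washer',.016)]:
    for r in nets.outline_of('wrist',n)[:2]: print(n,r['confidence'],r['bbox'],at_z('wrist',r['bbox'][:2],z,I))
E
```

```text
[ 0.1399 -0.6091  0.2313] [-1.464   0.0527  1.6129  0.      1.476  -0.119 ]validation failed for argument at $[0]...
validation failed for argument at $[0]...
```

View pics/w1.png

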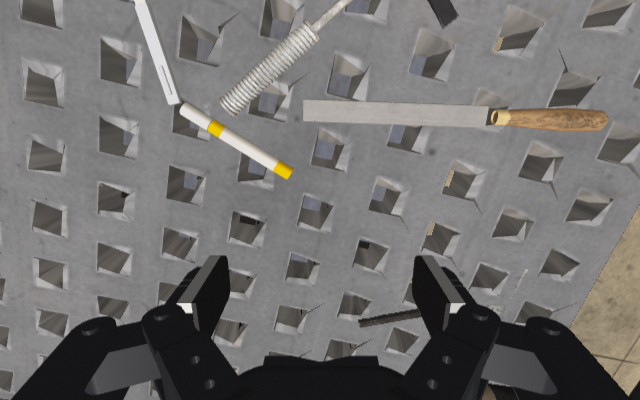

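The moves were refused, so this picture is from the start pose: the fingers are at the bottom (about 210 and 430, 290) over the file and none of the parts are in view. Rows probably need all six keys, so I'll retry with them.

```bash
python3 -m inch '[{"dx":0.434,"dy":-0.324,"dz":-0.025,"rx":0,"ry":0,"rz":0},{"dx":0.434,"dy":-0.324,"dz":-0.025,"rx":0,"ry":0,"rz":0},{"dx":0.434,"dy":-0.324,"dz":-0.025,"rx":0,"ry":0,"rz":0},{"dx":0.434,"dy":-0.324,"dz":-0.025,"rx":0,"ry":0,"rz":0},{"dx":0.434,"dy":-0.324,"dz":-0.025,"rx":0,"ry":0,"rz":0}]' 1
```

```text
time: 1.3
tool_pos: [0.3024, -0.4171, 0.2431]
tool_rot: [0.0, 0.994, 0.112, 0.0]
contact_force: [0.5, -0.1, 0.9]
gripper_width: 1.003
grasp_force: 0.0
```

```bash
python3 -m inch '[{"dx":0.182,"dy":-0.134,"dz":-0.009,"rx":0,"ry":0,"rz":0},{"dx":0.182,"dy":-0.134,"dz":-0.009,"rx":0,"ry":0,"rz":0},{"dx":0.182,"dy":-0.134,"dz":-0.009,"rx":0,"ry":0,"rz":0},{"dx":0.182,"dy":-0.134,"dz":-0.009,"rx":0,"ry":0,"rz":0},{"dx":0.182,"dy":-0.134,"dz":-0.009,"rx":0,"ry":0,"rz":0}]'; python3 - <<'E'
from h import *
np.set_printoptions(precision=4,suppress=True)
I=info('wrist'); a=optics.grab_frame('wrist'); save('w2.png',a); print(state()['tool_pos'],state()['joint_pos'])
for n,z in [('spacer',.06),('bushing',.06),('washer',.016)]:
    for r in nets.outline_of('wrist',n)[:2]: print(n,r['confidence'],r['bbox'],at_z('wrist',r['bbox'][:2],z,I))
E
```

```text
time: 1.8
tool_pos: [0.4214, -0.279, 0.2505]
tool_rot: [0.0, 0.993, 0.115, 0.001]
contact_force: [0.5, 0.1, -0.5]
gripper_width: 1.001
grasp_force: 0.0
[ 0.4203 -0.2804  0.2503] [-0.7356 -0.2505  1.8634 -0.0002  1.5282  0.6059]
spacer 0.84 [316.8, 170.2, 51.9, 61.6] [ 0.4213 -0.2732  0.06  ]
bushing 0.86 [423.1, 57.1, 71.1, 62.7] [ 0.5537 -0.348   0.06  ]
washer 0.81 [176.8, 89.5, 54.3, 56.5] [ 0.4657 -0.1005  0.016 ]
```

View pics/w2.png

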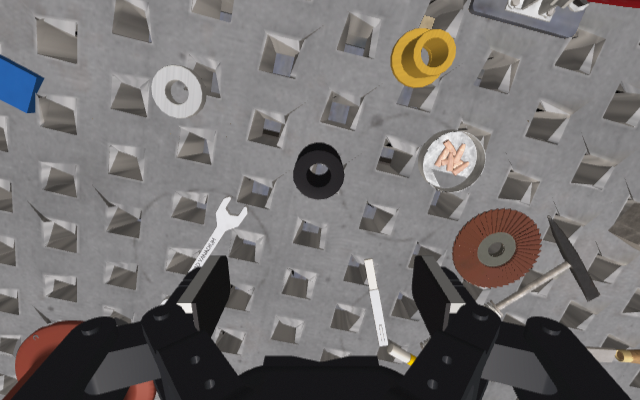

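The view shows the spacer at (319,172), the bushing at (423,57), the washer at (177,91), the tip tin at (453,160), and one end of the strap at the left edge. I'll fit cylinder models to the network outlines.

```bash
cat >> h.py <<'E'
from scipy.optimize import least_squares
A=np.linspace(0,2*np.pi,72,endpoint=False); C=np.c_[np.cos(A),np.sin(A)]
CYL={'spacer':[(.028,0),(.028,.06)],'washer':[(.029,0),(.029,.016)],'bushing':[(.031,0),(.031,.01),(.021,.06)]}
def feat(P):
    P=P.astype(np.float32); h=cv2.convexHull(P.reshape(-1,1,2)); m=cv2.moments(h)
    return np.r_[P.min(0),P.max(0),m['m10']/m['m00'],m['m01']/m['m00']]
def prj(X,I):
    K,R,t=I; p=(K@(R@X.T+t[:,None])).T; return p[:,:2]/p[:,2:]
def model(n,p,I):
    return prj(np.vstack([np.c_[p[:2]+r*C,np.full(72,p[2]+z)] for r,z in CYL[n]]),I)
def obs(cam,n):
    r=nets.outline_of(cam,n)
    if not r: return None
    ys,xs=np.nonzero(r[0]['pixels'])
    q=np.r_[np.c_[xs-.5,ys-.5],np.c_[xs+.5,ys+.5]]
    return feat(q),r[0]['confidence']
def fit(n,views,x0,z=True):
    f=lambda p:np.concatenate([feat(model(n,np.r_[p[:2],p[2] if z else x0[2]],I))-o for o,I in views])
    s=least_squares(f,x0 if z else x0[:2],x_scale=.01,diff_step=1e-3); return s.x,np.abs(s.fun).max()
E
python3 - <<'E'
from h import *
np.set_printoptions(precision=4,suppress=True)
I=info('wrist'); T=info('top'); optics.grab_frame('wrist'); optics.grab_frame('top'); s=state()['tool_pos']
for n,x0 in [('spacer',(.42,-.277,0)),('bushing',(.556,-.352,0)),('washer',(.465,-.1,0))]:
    o=obs('wrist',n); u=obs('top',n); print(n,o[1],u[1],fit(n,[(o[0],I)],x0,False),fit(n,[(u[0],T)],x0,False),fit(n,[(o[0],I),(u[0],T)],x0))
    d=rot().T@(np.r_[fit(n,[(o[0],I)],x0,False)[0],.13]-s); print('  to hover', d/.8)
E
```

```text
spacer 0.85 0.22 (array([ 0.4171, -0.2759]), np.float32(0.7658386)) (array([ 0.6193, -0.0335]), np.float32(29.562805)) (array([ 0.4446, -0.25  ,  0.02  ]), np.float32(101.16968))
  to hover [-0.0001 -0.0085  0.1499]
bushing 0.75 0.63 (array([ 0.5603, -0.3569]), np.float32(1.1046448)) (array([ 0.568, -0.35 ]), np.float32(3.2584229)) (array([ 0.5626, -0.3582, -0.0082]), np.float32(4.456909))
  to hover [0.1518 0.13   0.1499]
washer 0.62 0.5 (array([ 0.4629, -0.1001]), np.float32(1.1660919)) (array([ 0.4639, -0.1005]), np.float32(0.34069824)) (array([ 0.463 , -0.0996, -0.0015]), np.float32(1.2073975))
  to hover [ 0.1047 -0.21    0.1499]
```

```bash
python3 -m inch '[{"dx":0,"dy":-0.0085,"dz":0.15,"rx":0,"ry":0,"rz":0},{"dx":0,"dy":-0.0085,"dz":0.15,"rx":0,"ry":0,"rz":0},{"dx":0,"dy":-0.0085,"dz":0.15,"rx":0,"ry":0,"rz":0},{"dx":0,"dy":-0.0085,"dz":0.15,"rx":0,"ry":0,"rz":0}]'; python3 - <<'E'
from h import *
np.set_printoptions(precision=4,suppress=True)
I=info('wrist'); optics.grab_frame('wrist'); s=state()['tool_pos']
o=obs('wrist','spacer'); print(o); print(fit('spacer',[(o[0],I)],(.417,-.276,0),False),fit('spacer',[(o[0],I)],(.417,-.276,0)))
p=fit('spacer',[(o[0],I)],(.417,-.276,0),False)[0]; print(s,rot().T@(np.r_[p,.019]-s)/.8)
E
```

```text
time: 2.8
tool_pos: [0.4154, -0.2729, 0.1255]
tool_rot: [-0.003, 0.994, 0.113, -0.003]
contact_force: [-0.5, -0.6, 1.5]
gripper_width: 1.0
grasp_force: 0.0
(array([287.5   , 156.5   , 367.5   , 246.5   , 327.728 , 202.7392],
      dtype=float32), 0.79)
(array([ 0.4163, -0.2756]), np.float32(1.0016022)) (array([ 0.4154, -0.2758, -0.0026]), np.float32(0.57748413))
[ 0.417  -0.2743  0.1285] [-0.0012  0.0013  0.1369]
```

```bash
python3 -m inch '[{"dx":0,"dy":0.0015,"dz":0.06,"rx":0,"ry":0,"rz":0},{"dx":-0.001,"dy":0.0015,"dz":0.1,"rx":0,"ry":0,"rz":0},{"dx":-0.001,"dy":0.0015,"dz":0.136,"rx":0,"ry":0,"rz":0},{"dx":-0.001,"dy":0.0015,"dz":0.136,"rx":0,"ry":0,"rz":0}]'; python3 -m inch '[{"dx":0,"dy":0,"dz":0,"rx":0,"ry":0,"rz":0},{"dx":0,"dy":0,"dz":0,"rx":0,"ry":0,"rz":0},{"dx":0,"dy":0,"dz":0,"rx":0,"ry":0,"rz":0},{"dx":0,"dy":0,"dz":0,"rx":0,"ry":0,"rz":0},{"dx":0,"dy":0,"dz":0,"rx":0,"ry":0,"rz":0}]' -1;  python3 -m inch '[{"dx":0,"dy":0,"dz":-0.06,"rx":0,"ry":0,"rz":0},{"dx":0,"dy":0,"dz":-0.12,"rx":0,"ry":0,"rz":0},{"dx":0,"dy":0,"dz":-0.18,"rx":0,"ry":0,"rz":0},{"dx":0,"dy":0,"dz":-0.24,"rx":0,"ry":0,"rz":0},{"dx":0,"dy":0,"dz":-0.24,"rx":0,"ry":0,"rz":0}]'; python3 - <<'E'
from h import *
print(rot(), rot().T@np.array([.57-.417,-.04+.275,0])/.8)
E
```

```text
time: 3.3
tool_pos: [0.4163, -0.2755, 0.0196]
tool_rot: [-0.002, 0.994, 0.113, -0.001]
contact_force: [-0.7, 0.9, -0.5]
gripper_width: 1.0
grasp_force: 0.0
time: 3.8
tool_pos: [0.4196, -0.2781, 0.025]
tool_rot: [0.002, 0.994, 0.113, 0.002]
contact_force: [-0.8, 0.3, 5.7]
gripper_width: 0.641
grasp_force: 63.5
time: 4.3
tool_pos: [0.4211, -0.2796, 0.2244]
tool_rot: [0.007, 0.994, 0.113, 0.006]
contact_force: [0.5, -0.8, -1.9]
gripper_width: 0.642
grasp_force: 66.4
[[ 0.97448555  0.22401361  0.01399358]
 [ 0.22418975 -0.97446389 -0.01261288]
 [ 0.01081078  0.01542828 -0.99982253]] [ 0.2522261  -0.24340617 -0.00102876]
```

```bash
python3 -m inch '[{"dx":0.207,"dy":-0.286,"dz":0,"rx":0,"ry":0,"rz":0},{"dx":0.207,"dy":-0.286,"dz":0,"rx":0,"ry":0,"rz":0},{"dx":0.207,"dy":-0.286,"dz":0,"rx":0,"ry":0,"rz":0},{"dx":0.207,"dy":-0.286,"dz":0,"rx":0,"ry":0,"rz":0},{"dx":0.207,"dy":-0.286,"dz":0,"rx":0,"ry":0,"rz":0}]'; python3 -m inch '[{"dx":0,"dy":0,"dz":0,"rx":0,"ry":0,"rz":0},{"dx":0,"dy":0,"dz":0,"rx":0,"ry":0,"rz":0}]'; python3 - <<'E'
from h import *
np.set_printoptions(precision=4,suppress=True)
I=info('wrist'); a=optics.grab_frame('wrist'); s=state(); b=a.copy()
np.savez('v1.npz',K=I[0],R=I[1],t=I[2],a=a,p=s['tool_pos'],r=rot())
cv2.imwrite('pics/w3.png',cv2.resize(a[:270,:,::-1],None,fx=1.25,fy=1.25,interpolation=cv2.INTER_CUBIC)); print(s['tool_pos'],rot())
for r in nets.outline_of('wrist','fixture')[:2]: print(r['bbox'],r['confidence'])
E
```

```text
time: 4.8
tool_pos: [0.515, -0.0442, 0.2133]
tool_rot: [0.0, 0.994, 0.113, 0.0]
contact_force: [0.4, -1.4, -3.0]
gripper_width: 0.644
grasp_force: 66.3
time: 5.0
tool_pos: [0.5147, -0.0449, 0.213]
tool_rot: [0.0, 0.993, 0.114, -0.0]
contact_force: [-0.1, -0.0, -3.1]
gripper_width: 0.648
grasp_force: 66.4
[ 0.5146 -0.046   0.213 ] [[ 0.9744  0.2248 -0.0006]
 [ 0.2248 -0.9744 -0.0005]
 [-0.0007  0.0003 -1.    ]]
[337.0, 65.7, 243.4, 131.3] 0.92
```

View pics/w3.png

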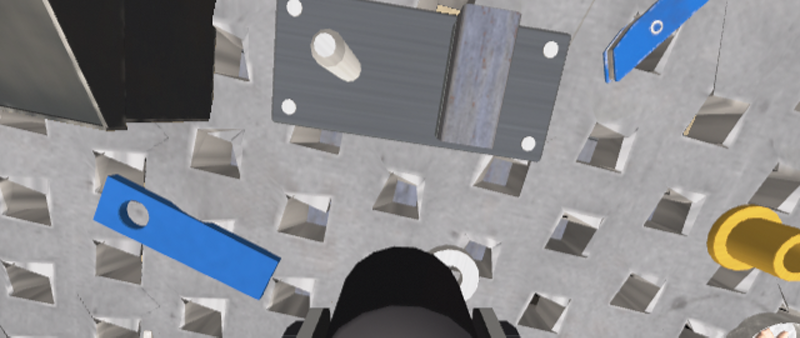

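The view (coordinates in the picture scaled by 1.25) shows the stud with its top at (324,42) and its foot near (350,73). The square tube is around (480,75), the plate's four bright screws are in view, and the strap hole is at (134,213) with the nose towards (265,275). Now I'll measure the stud, fixture yaw and strap.

```bash
cat >> h.py <<'E'
def load(f):
    v=np.load(f); return v['a'],(v['K'],v['R'],v['t'])
CYL['stud']=[(.010,.012),(.010,.106),(.006,.116)]
def boxpts(p,L,W,z0,z1):
    c,s=np.cos(p[2]),np.sin(p[2]); q=np.array([(a*L/2,b*W/2) for a in(-1,1) for b in(-1,1)])@np.array([[c,s],[-s,c]])+p[:2]
    return np.vstack([np.c_[q,np.full(4,z)] for z in(z0,z1)])
def blobs(a,box,thr,amin=15):
    u0,v0,u1,v1=box; g=cv2.cvtColor(a,cv2.COLOR_RGB2GRAY)[v0:v1,u0:u1]
    n,l,st,ce=cv2.connectedComponentsWithStats((g>thr).astype(np.uint8)); return [(st[i],ce[i]+[u0,v0],np.argwhere(l==i)[:,::-1]+[u0,v0]) for i in range(1,n) if st[i][4]>=amin]
def fitstud(P,I,x0):
    q=np.r_[P-.5,P+.5]; o=feat(q); return fit('stud',[(o,I)],(x0[0],x0[1],0),False),fit('stud',[(o,I)],(x0[0],x0[1],0))
def fitstrap(m,I,x0,z=0):
    ys,xs=np.nonzero(m); h=lambda P:np.r_[feat(P),feat(P@np.array([[.7071,.7071],[-.7071,.7071]]))]
    o=h(np.r_[np.c_[xs-.5,ys-.5],np.c_[xs+.5,ys+.5]])
    s=least_squares(lambda p:h(prj(boxpts(p,.16,.045,z,z+.012),I).astype(np.float32))-o,x0,x_scale=.01,diff_step=1e-3); return s.x,np.abs(s.fun).max()
E
python3 - <<'E'
from h import *
np.set_printoptions(precision=4,suppress=True)
a,I=load('v1.npz')
for st,c,P in blobs(a,(220,0,450,125),150):
    print(st,c,at_z('w',c,.012,I)[:2])
    if st[4]>300: print('stud',fitstud(P,I,(.61,.02)))
r=nets.outline_of('wrist','strap'); print([x['confidence'] for x in r][:3]); m=r[0]['pixels']
print(fitstrap(m,I,(.442,.139,-1.3)))
h=m[150:200,85:130]; print(at_z('w',(134/1.25,213/1.25),.012,I))
E
```

```text
[  9   0  13  14 138] [234.9783   5.8478] [0.6503 0.0719]
[ 79   0  49   8 213] [329.6338   2.2488] [ 0.6737 -0.0152]
[160   0  70  25 997] [425.679    9.0542] [ 0.6889 -0.1058]
stud ((array([ 0.6667, -0.0864]), np.float32(15.978474)), (array([ 0.6816, -0.0977, -0.05  ]), np.float32(13.817535)))
[129   4  19   8  82] [357.439    7.4634] [ 0.6755 -0.042 ]
[154  18   4  10  25] [375.6   23.28] [ 0.6664 -0.0626]
[ 29  26  40  40 953] [268.1028  45.6495] [0.6235 0.0351]
stud ((array([0.617 , 0.0231]), np.float32(0.96790314)), (array([ 0.618 ,  0.0249, -0.0093]), np.float32(0.3082981)))
[215  33  12  14 134] [440.3284  39.2388] [ 0.6674 -0.1283]
[180  43   4   8  18] [401.3889  46.9444] [ 0.6521 -0.0932]
[166  46   9  15  57] [390.7719  54.1053] [ 0.6435 -0.0849]
[214  61  16  64 544] [444.  102.5] [ 0.6119 -0.1522]
stud ((array([ 0.6127, -0.1243]), np.float32(24.64682)), (array([ 0.6274, -0.1892, -0.1739]), np.float32(26.616096)))
[173  67   8  35  91] [396.8242  84.2967] [ 0.6178 -0.0992]
[  5  79  12  13 116] [230.5259  84.9655] [0.5787 0.066 ]
[161  78   9  11  43] [384.2558  82.2558] [ 0.6168 -0.0862]
[160  87   8   8  31] [384.0968  91.6452] [ 0.608  -0.0886]
[   0   98  175   27 1918] [283.7821 116.3514] [0.5605 0.0071]
stud ((array([ 0.5721, -0.0045]), np.float32(88.09268)), (array([ 0.5856, -0.0221,  0.183 ]), np.float32(47.25641)))
[197 109  12  12 110] [422.2545 114.5727] [ 0.5952 -0.1342]
[161 110   3   7  15] [381.7333 113.7333] [ 0.5864 -0.0925]
[0.91]
(array([ 0.4446,  0.1432, -1.2047]), np.float32(25.263632))
[0.4591 0.1864 0.012 ]
```

```bash
python3 -m inch '[{"dx":0.05,"dy":-0.02,"dz":0,"rx":0,"ry":0,"rz":0},{"dx":0.1,"dy":-0.04,"dz":0,"rx":0,"ry":0,"rz":0},{"dx":0.1445,"dy":-0.055,"dz":0,"rx":0,"ry":0,"rz":0},{"dx":0.1445,"dy":-0.055,"dz":0,"rx":0,"ry":0,"rz":0},{"dx":0.1445,"dy":-0.055,"dz":0,"rx":0,"ry":0,"rz":0}]'; python3 - <<'E'
from h import *
np.set_printoptions(precision=4,suppress=True)
I=info('wrist'); a=optics.grab_frame('wrist'); b=optics.grab_frame('top'); save('w4.png',a)
for i in range(4): s=state(); print(s['tool_pos'],rot()[:,2])
for st,c,P in blobs(a,(200,150,440,330),150,40): print(st,c)
cv2.imwrite('pics/w4c.png',np.hstack([cv2.resize(a[100:300,220:420,::-1],(400,400)),cv2.resize(b[140:220,280:360,::-1],(400,400),interpolation=cv2.INTER_CUBIC)]))
E
```

```text
time: 5.65
tool_pos: [0.6177, 0.0214, 0.2126]
tool_rot: [0.0, 0.994, 0.112, -0.001]
contact_force: [0.2, -0.4, -3.4]
gripper_width: 0.646
grasp_force: 66.4
[0.6171 0.0212 0.213 ] [-0.0008 -0.0002 -1.    ]
[0.6171 0.0212 0.213 ] [-0.0008 -0.0002 -1.    ]
[0.6171 0.0212 0.213 ] [-0.0008 -0.0002 -1.    ]
[0.6171 0.0212 0.213 ] [-0.0008 -0.0002 -1.    ]
[   0    0   86  121 5565] [239.3819 211.8023]
[ 161    0   79  145 5043] [413.9572 217.5911]
[108   9  25  39 772] [319.9093 179.9637]
[71 39 11 11 96] [276.1667 193.7292]
[ 28 137  15  11  95] [237.3368 290.9684]
[199 137  14  10  86] [403.7442 290.7442]
[181 169   9  11  50] [385.26 325.82]
[ 53 170   8  10  41] [255.9024 326.1707]
```

View pics/w4c.png

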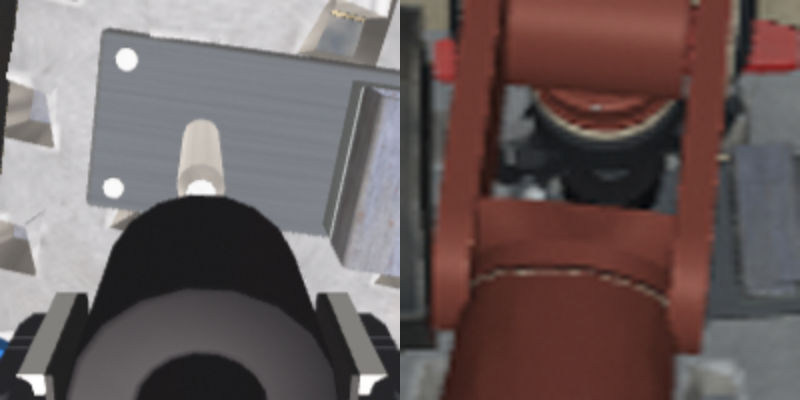

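The stud column (320) lines up with the spacer's centre column, so the lateral position is good. I'll check fore and aft from the screws and the stud foot.

```bash
python3 - <<'E'
from h import *
np.set_printoptions(precision=4,suppress=True)
I=info('wrist'); a=optics.grab_frame('wrist')
for st,c,P in blobs(a,(255,110,345,200),150,40): print(st,c,at_z('w',c,.012,I))
def prd(x,y): p=prj(np.vstack([np.c_[np.array([x,y])+r*C,np.full(72,z)] for r,z in CYL['stud']]),I); return p.min(0),p.max(0)
print(prd(.6175,.0237),prd(.6225,.0237))
# spacer outline: predicted for spacer axis at TCP
CYL['x']=[(.028,0),(.028,.06)]
s=state()['tool_pos']
for dz in(.020,.025):
  q=model('x',(s[0],s[1],s[2]-dz),I); print(q.min(0),q.max(0))
E
```

```text
[   0    0   90   90 1734] [280.7411 136.5652] [0.6416 0.0723 0.012 ]
[ 22  13  12  13 114] [282.7982 128.7982] [0.6502 0.0716 0.012 ]
[ 53  49  25  39 783] [319.8212 179.636 ] [0.6044 0.0209 0.012 ]
[16 78 11 11 96] [276.0729 193.0729] [0.5781 0.0657 0.012 ]
(array([307.5599, 158.9846]), array([331.8388, 204.5859])) (array([308.8397, 154.5679]), array([333.2586, 199.0295]))
[251.1637 193.2808] [397.7816 367.1286]
[253.7902 190.5847] [394.8646 357.4991]
```

```bash
python3 - <<'E'
from h import *
np.set_printoptions(precision=4,suppress=True)
I=info('wrist'); a=optics.grab_frame('wrist'); g=cv2.cvtColor(a,cv2.COLOR_RGB2GRAY)[:,318:323].mean(1)
for r in range(186,300,2): print(r,int(g[r]),end='; ')
s=state()['tool_pos'];X=rot()[:,0];Y=rot()[:,1]
def rows(p): # p: tool-x offset, bottom below TCP
    b=s+X*p[0]-np.array([0,0,p[1]])
    P=np.array([b+X*.028,b+X*.028+[0,0,.06],b+X*.013+[0,0,.06]]); return prj(P,I)[:,1]
for o in ([198,245,276],):
    r=least_squares(lambda p:rows(p)-o,[0,.02],x_scale=.01,diff_step=1e-3); print('\n',r.x,r.fun)
E
```

```text
186 171; 188 171; 190 247; 192 248; 194 247; 196 248; 198 31; 200 26; 202 26; 204 27; 206 26; 208 26; 210 26; 212 26; 214 25; 216 26; 218 26; 220 26; 222 26; 224 26; 226 26; 228 26; 230 26; 232 26; 234 26; 236 26; 238 27; 240 26; 242 27; 244 38; 246 64; 248 69; 250 71; 252 73; 254 74; 256 76; 258 78; 260 80; 262 82; 264 83; 266 85; 268 87; 270 89; 272 91; 274 91; 276 61; 278 26; 280 26; 282 26; 284 26; 286 26; 288 26; 290 27; 292 26; 294 26; 296 26; 298 27; 
 [-0.0079  0.0349] [ 0.4251 -0.7157  0.4356]
```

```bash
python3 - <<'E'
from h import *
np.set_printoptions(precision=4,suppress=True)
I=info('wrist'); a=optics.grab_frame('wrist'); g=cv2.cvtColor(a,cv2.COLOR_RGB2GRAY).astype(int)
ob=[]
for r in (204,210,216,222,228):
    l=320-np.argmax(g[r,320::-1]>60)+.5; R_=320+np.argmax(g[r,320:]>60)-.5; print(r,l,R_); ob.append((r,l,R_))
bw=[]
for r in range(280,345,8):
    l=320-np.argmax(g[r,320::-1]>50)+.5; R_=320+np.argmax(g[r,320:]>50)-.5; print('bore',r,l,R_)
    bw.append(R_-l)
s=state()['tool_pos'];X=rot()[:,0];Y=rot()[:,1]
def silh(p):
    b=s+X*p[0]+Y*p[2]-np.array([0,0,p[1]])
    h=cv2.convexHull(prj(np.vstack([np.c_[b[:2]+.028*C,np.full(72,b[2]+z)] for z in(0,.06)]),I).astype(np.float32))[:,0]
    out=[]
    for r,l,R_ in ob:
        xs=[]
        for i in range(len(h)):
            p0,p1=h[i],h[(i+1)%len(h)]
            if (p0[1]-r)*(p1[1]-r)<=0 and p0[1]!=p1[1]: xs.append(p0[0]+(r-p0[1])/(p1[1]-p0[1])*(p1[0]-p0[0]))
        out+= [min(xs)-l,max(xs)-R_] if xs else [30,30]
    t=prj(np.array([b+X*.028,b+X*.028+[0,0,.06],b+X*.013+[0,0,.06]]),I)[:,1]-[197,245,276.3]
    return np.r_[out,t]
for z in (.012,.016,.02,.025,.03,.035):
    r=least_squares(lambda p:silh((p[0],z,p[1])),[0,0],x_scale=.01,diff_step=1e-3); print(z,r.x,r.cost,r.fun.round(1))
E
```

```text
204 294.5 347.5
210 285.5 354.5
216 281.5 359.5
222 276.5 363.5
228 274.5 366.5
bore 280 304.5 336.5
bore 288 293.5 347.5
bore 296 288.5 352.5
bore 304 287.5 353.5
bore 312 288.5 352.5
bore 320 292.5 348.5
bore 328 301.5 339.5
bore 336 320.5 319.5
bore 344 320.5 319.5
0.012 [ 0.0009 -0.0015] 161.6513096802084 [-3.3  2.1 -2.2  3.  -3.7  3.6 -2.7  3.5 -3.5  3.3 -1.1  6.  13.7]
0.016 [-0.0005 -0.0015] 90.57290709814895 [-2.6  1.4 -1.5  2.3 -2.9  2.8 -1.8  2.6 -2.5  2.3 -0.9  4.1 10.5]
0.02 [-0.0018 -0.0015] 43.0050104815672 [-2.   0.8 -0.8  1.6 -2.2  2.  -1.   1.8 -1.5  1.3 -0.8  2.4  7.5]
0.025 [-0.0035 -0.0015] 10.832982283121545 [-1.3  0.1  0.   0.8 -1.3  1.   0.1  0.8 -0.4  0.2 -0.6  0.3  3.9]
0.03 [-0.0052 -0.0015] 3.4439541125724653 [-0.6 -0.6  0.8  0.  -0.4  0.2  1.  -0.2  0.7 -0.9 -0.5 -1.5  0.7]
0.035 [-0.0069 -0.0015] 15.957021981205658 [ 0.1 -1.2  1.5 -0.7  0.4 -0.6  2.  -1.2  1.7 -1.9 -0.3 -3.2 -2.3]
```

```bash
python3 - <<'E'
from h import *
np.set_printoptions(precision=4,suppress=True)
I=info('wrist'); a=optics.grab_frame('wrist'); g=cv2.cvtColor(a,cv2.COLOR_RGB2GRAY).astype(int)
print([int(x) for x in g[322:372:2,318:323].mean(1)]); print([int(x) for x in g[268:284,320]]);print([int(x) for x in g[304,280:294]])
m=((g<50)[262:372,270:370]).astype(np.uint8); n,l,st,ce=cv2.connectedComponentsWithStats(m); i=l[42,50]; print(st[i])
cs,_=cv2.findContours((l==i).astype(np.uint8),cv2.RETR_EXTERNAL,cv2.CHAIN_APPROX_NONE); P=cs[0][:,0]+[270,262]
print(cv2.fitEllipse(P.astype(np.float32)))
s=state()['tool_pos'];X=rot()[:,0];Y=rot()[:,1]
(cx,cy),(d1,d2),_=cv2.fitEllipse(P.astype(np.float32)); d2,d1=max(d1,d2)+1,min(d1,d2)+1
def f(p):
    b=s+X*p[0]+Y*p[2]+np.array([0,0,.06-p[1]]); q=prj(np.c_[b[:2]+.013*C,np.full(72,b[2])],I); e=cv2.fitEllipse(q.astype(np.float32)); return [e[0][0]-cx,e[0][1]-cy,max(e[1])-d2,min(e[1])-d1]
r=least_squares(f,[0,.02,0],x_scale=.01,diff_step=1e-3); print('bore fit',r.x,r.fun)
E
```

```text
[26, 26, 26, 26, 26, 30, 64, 87, 94, 94, 94, 94, 94, 94, 93, 93, 93, 93, 87, 114, 46, 37, 32, 33, 35]
[87, 89, 89, 90, 91, 92, 92, 81, 63, 38, 26, 26, 27, 27, 26, 27]
[102, 103, 102, 103, 98, 86, 72, 57, 33, 27, 26, 27, 27, 26]
[  18   15   66   57 2955]
((320.4875183105469, 304.7299499511719), (55.7051887512207, 65.57711029052734), 90.18379974365234)
bore fit [-0.0002  0.0222 -0.0015] [ 0.     -0.0102  0.1469 -0.174 ]
```

```bash
python3 -m inch '[{"dx":0.0024,"dy":-0.001,"dz":0.03,"rx":0,"ry":0,"rz":0},{"dx":0.0024,"dy":-0.001,"dz":0.06,"rx":0,"ry":0,"rz":0},{"dx":0.0024,"dy":-0.001,"dz":0.085,"rx":0,"ry":0,"rz":0},{"dx":0.0024,"dy":-0.001,"dz":0.105,"rx":0,"ry":0,"rz":0},{"dx":0.0024,"dy":-0.001,"dz":0.12,"rx":0,"ry":0,"rz":0}]'; python3 -m inch '[{"dx":0,"dy":0,"dz":0.01,"rx":0,"ry":0,"rz":0},{"dx":0,"dy":0,"dz":0.02,"rx":0,"ry":0,"rz":0},{"dx":0,"dy":0,"dz":0.02,"rx":0,"ry":0,"rz":0}]'
```

```text
time: 6.45
tool_pos: [0.6189, 0.0236, 0.1161]
tool_rot: [-0.0, 0.994, 0.112, -0.0]
contact_force: [-0.1, 0.8, -4.7]
gripper_width: 0.647
grasp_force: 66.5
time: 6.75
tool_pos: [0.6189, 0.0238, 0.1003]
tool_rot: [-0.0, 0.994, 0.113, -0.001]
contact_force: [0.3, 0.4, -4.4]
gripper_width: 0.644
grasp_force: 66.4
```

```bash
python3 -m inch '[{"dx":0,"dy":0,"dz":0.025,"rx":0,"ry":0,"rz":0},{"dx":0,"dy":0,"dz":0.05,"rx":0,"ry":0,"rz":0},{"dx":0,"dy":0,"dz":0.07,"rx":0,"ry":0,"rz":0},{"dx":0,"dy":0,"dz":0.078,"rx":0,"ry":0,"rz":0},{"dx":0,"dy":0,"dz":0.078,"rx":0,"ry":0,"rz":0}]'; python3 -m inch '[{"dx":0,"dy":0,"dz":0.003,"rx":0,"ry":0,"rz":0},{"dx":0,"dy":0,"dz":0.005,"rx":0,"ry":0,"rz":0}]'
```

```text
time: 7.25
tool_pos: [0.6217, 0.0234, 0.0427]
tool_rot: [0.001, 0.994, 0.113, 0.002]
contact_force: [-4.0, -1.0, 8.6]
gripper_width: 0.65
grasp_force: 67.0
time: 7.45
tool_pos: [0.6224, 0.0233, 0.0425]
tool_rot: [0.001, 0.994, 0.113, 0.002]
contact_force: [-19.4, -0.3, 34.0]
gripper_width: 0.644
grasp_force: 67.0
```

```bash
python3 -m inch '[{"dx":0,"dy":0,"dz":-0.004,"rx":0,"ry":0,"rz":0},{"dx":0,"dy":0,"dz":-0.006,"rx":0,"ry":0,"rz":0}]'; python3 -m inch '[{"dx":0,"dy":0,"dz":0,"rx":0,"ry":0,"rz":0},{"dx":0,"dy":0,"dz":0,"rx":0,"ry":0,"rz":0},{"dx":0,"dy":0,"dz":0,"rx":0,"ry":0,"rz":0},{"dx":0,"dy":0,"dz":0,"rx":0,"ry":0,"rz":0}]' 1; python3 - <<'E'
from h import *
I=info('wrist'); a=optics.grab_frame('wrist'); print(state()['tool_pos'])
o=obs('wrist','spacer'); print(o); print(fit('spacer',[(o[0],I)],(.617,.024,0.012)))
E
```

```text
time: 7.65
tool_pos: [0.6223, 0.0234, 0.0429]
tool_rot: [0.001, 0.994, 0.113, 0.003]
contact_force: [2.3, -1.7, 1.7]
gripper_width: 0.645
grasp_force: 67.1
time: 8.05
tool_pos: [0.6222, 0.0234, 0.0428]
tool_rot: [0.001, 0.994, 0.113, 0.003]
contact_force: [0.2, -0.8, 8.7]
gripper_width: 1.001
grasp_force: 0.0
[0.62221958 0.02342504 0.04275944]
(array([254.5    , 193.5    , 386.5    , 342.5    , 320.3291 , 273.43674],
      dtype=float32), 0.79)
(array([0.61768796, 0.02410429, 0.00622719]), np.float32(2.2724304))
```

```bash
python3 -m inch '[{"dx":0,"dy":0,"dz":-0.02,"rx":0,"ry":0,"rz":0},{"dx":0,"dy":0,"dz":-0.06,"rx":0,"ry":0,"rz":0},{"dx":0,"dy":0,"dz":-0.12,"rx":0,"ry":0,"rz":0},{"dx":0,"dy":0,"dz":-0.18,"rx":0,"ry":0,"rz":0},{"dx":0,"dy":0,"dz":-0.2,"rx":0,"ry":0,"rz":0}]'; python3 - <<'E'
from h import *
I=info('wrist'); a=optics.grab_frame('wrist'); s=state(); print(s['tool_pos'],s['contact_force'])
o=obs('wrist','spacer'); print(o); print(fit('spacer',[(o[0],I)],(.617,.024,0.012)),fit('spacer',[(o[0],I)],(.617,.024,0.012),False))
np.savez('v2.npz',K=I[0],R=I[1],t=I[2],a=a)
cv2.imwrite('pics/w5.png',cv2.resize(a[100:340,160:480,::-1],None,fx=1.5,fy=1.5))
E
```

```text
time: 8.65
tool_pos: [0.6222, 0.0238, 0.2072]
tool_rot: [0.001, 0.994, 0.113, 0.005]
contact_force: [-0.1, -0.4, 2.0]
gripper_width: 0.996
grasp_force: 0.0
[0.62261618 0.02377134 0.20800862] [ 1.06445638 -0.47400664  2.0285914 ]
(array([289.5   , 147.5   , 351.5   , 217.5   , 320.5773, 183.4847],
      dtype=float32), 0.72)
(array([0.62072881, 0.0248039 , 0.01487005]), np.float32(0.07937622)) (array([0.61996934, 0.02462231]), np.float32(0.39883423))
```

View pics/w5.png

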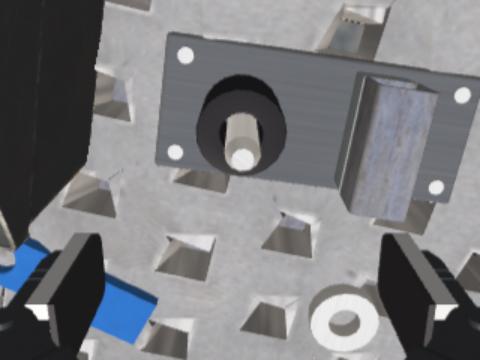

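The spacer sits flat on the plate around the stud, with the stud top at (242,158) in the crop, and nothing else has moved. Next I'll go to the strap, turning as I move.

```bash
cat >> h.py <<'E'
def go(p,yaw):
    "delta in call units to world p with tool vertical, x axis at yaw"
    s=state(); r=rot(); c,q=np.cos(yaw),np.sin(yaw); T=np.array([[c,q,0],[q,-c,0],[0,0,-1]])
    print('d',np.round(r.T@(np.asarray(p)-s['tool_pos'])/.8,4),'r',np.round(Ro.from_matrix(r.T@T).as_rotvec()/1.5,4))
E
python3 -m inch '[{"dx":-0.05,"dy":-0.012,"dz":-0.0375,"rx":0,"ry":0,"rz":-0.1},{"dx":-0.1,"dy":-0.024,"dz":-0.0375,"rx":0,"ry":0,"rz":-0.2},{"dx":-0.15,"dy":-0.036,"dz":-0.0375,"rx":0,"ry":0,"rz":-0.3},{"dx":-0.207,"dy":-0.048,"dz":-0.0375,"rx":0,"ry":0,"rz":-0.4},{"dx":-0.207,"dy":-0.048,"dz":-0.0375,"rx":0,"ry":0,"rz":-0.5}]' 1; python3 -c "
from h import *
s=state(); print(s['tool_pos'],s['joint_pos']); go((.4425,.139,.16),1.22)"
```

```text
time: 9.25
tool_pos: [0.4433, 0.0248, 0.225]
tool_rot: [-0.002, 0.882, 0.472, -0.003]
contact_force: [0.3, 0.1, 0.2]
gripper_width: 0.996
grasp_force: 0.0
[0.4432589  0.02484633 0.2249527 ] [-1.11949405e-01 -3.95687711e-01  2.01804838e+00  3.50271067e-05
  1.52672951e+00  4.76728723e-01]
d [ 0.1184 -0.0795  0.0813] r [-0.0047  0.0017 -0.1586]
```

```bash
python3 -m inch '[{"dx":0.05,"dy":-0.034,"dz":0.02,"rx":-0.005,"ry":0.002,"rz":-0.08},{"dx":0.1,"dy":-0.067,"dz":0.05,"rx":-0.005,"ry":0.002,"rz":-0.1586},{"dx":0.1184,"dy":-0.0795,"dz":0.0813,"rx":-0.005,"ry":0.002,"rz":-0.1586},{"dx":0.1184,"dy":-0.0795,"dz":0.0813,"rx":-0.005,"ry":0.002,"rz":-0.1586},{"dx":0.1184,"dy":-0.0795,"dz":0.0813,"rx":-0.005,"ry":0.002,"rz":-0.1586}]'; python3 - <<'E'
from h import *
np.set_printoptions(precision=4,suppress=True)
I=info('wrist'); a=optics.grab_frame('wrist'); s=state(); print(s['tool_pos'])
r=nets.outline_of('wrist','strap'); print(r[0]['confidence'],r[0]['bbox'])
m=r[0]['pixels']; b=a.copy(); b[m]=b[m]//2+np.array([0,100,0],np.uint8); cv2.imwrite('pics/w6.png',np.vstack([a[60:,:,::-1][:300]]))
for y in (-1.92,-1.85): print(fitstrap(m,I,(.4425,.139,y)))
blue=((a[...,2].astype(int)-a[...,0])>60).astype(np.uint8); n,l,st,ce=cv2.connectedComponentsWithStats(blue); i=1+np.argmax(st[1:,4]); print(st[i],ce[i])
p=fitstrap(l==i,I,(.4425,.139,-1.92)); print('blue',p); go(np.r_[p[0][:2],.002],p[0][2]+np.pi)
np.save('bl.npy',l==i)
E
```

```text
time: 9.75
tool_pos: [0.4481, 0.1382, 0.1619]
tool_rot: [0.002, 0.821, 0.571, 0.001]
contact_force: [-0.9, -0.4, -0.4]
gripper_width: 1.004
grasp_force: 0.0
[0.4493 0.1378 0.1636]
0.94 [313.4, 178.3, 58.1, 167.1]
(array([ 0.4437,  0.1394, -1.8586]), np.float32(1.6636753))
(array([ 0.4437,  0.1394, -1.8586]), np.float32(1.6631775))
[ 285   94   59  165 7141] [315.9353 177.7705]
blue (array([ 0.4435,  0.1394, -1.8578]), np.float32(1.0518684))
d [-0.0011 -0.0099  0.2032] r [ 0.0051 -0.0009 -0.0473]
```

View pics/w6.png

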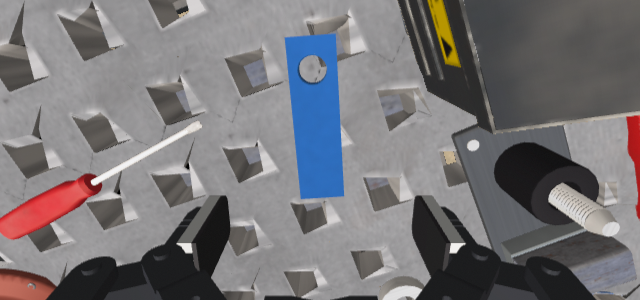

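The strap is clearly in view with its hole at (314,129) in the full image and its nose towards (322,255). The fit puts its centre at (0.4435, 0.1394) with yaw -1.858. I'll descend partway and re-measure close up.

```bash
python3 -m inch '[{"dx":-0.001,"dy":-0.009,"dz":0.05,"rx":0.005,"ry":0,"rz":-0.047},{"dx":-0.001,"dy":-0.009,"dz":0.09,"rx":0.005,"ry":0,"rz":-0.047},{"dx":-0.001,"dy":-0.009,"dz":0.12,"rx":0.005,"ry":0,"rz":-0.047},{"dx":-0.001,"dy":-0.009,"dz":0.12,"rx":0.005,"ry":0,"rz":-0.047},{"dx":-0.001,"dy":-0.009,"dz":0.12,"rx":0.005,"ry":0,"rz":-0.047}]'; python3 - <<'E'
from h import *
np.set_printoptions(precision=4,suppress=True)
I=info('wrist'); a=optics.grab_frame('wrist'); s=state(); print(s['tool_pos'])
blue=((a[...,2].astype(int)-a[...,0])>60).astype(np.uint8); n,l,st,ce=cv2.connectedComponentsWithStats(blue); i=1+np.argmax(st[1:,4]); print(st[i],ce[i])
for z in (-.006,-.003,0,.003,.006): print(z,fitstrap(l==i,I,(.4425,.139,-1.86),z))
p=fitstrap(l==i,I,(.4425,.139,-1.86)); go(np.r_[p[0][:2],.002],p[0][2]+np.pi)
E
```

```text
time: 10.35
tool_pos: [0.4445, 0.1394, 0.0697]
tool_rot: [-0.0, 0.801, 0.598, 0.001]
contact_force: [-0.1, -0.0, 0.7]
gripper_width: 1.0
grasp_force: 0.0
[0.4452 0.1396 0.0706]
[  283    95    75   223 13799] [320.6267 207.0902]
-0.006 (array([ 0.4433,  0.138 , -1.8487]), np.float32(3.3854065))
-0.003 (array([ 0.4434,  0.1387, -1.8512]), np.float32(1.6448059))
0 (array([ 0.4435,  0.1394, -1.8538]), np.float32(0.48742676))
0.003 (array([ 0.4436,  0.1401, -1.8567]), np.float32(2.1011028))
0.006 (array([ 0.4437,  0.1407, -1.8587]), np.float32(3.9786682))
d [-0.0011 -0.0023  0.0857] r [ 0.0023 -0.0021 -0.0031]
```

```bash
python3 -m inch '[{"dx":-0.001,"dy":-0.0023,"dz":0.04,"rx":0.002,"ry":-0.002,"rz":-0.003},{"dx":-0.001,"dy":-0.0023,"dz":0.07,"rx":0.002,"ry":-0.002,"rz":-0.003},{"dx":-0.001,"dy":-0.0023,"dz":0.086,"rx":0.002,"ry":-0.002,"rz":-0.003},{"dx":-0.001,"dy":-0.0023,"dz":0.086,"rx":0.002,"ry":-0.002,"rz":-0.003}]'; python3 -m inch '[{"dx":0,"dy":0,"dz":0,"rx":0,"ry":0,"rz":0},{"dx":0,"dy":0,"dz":0,"rx":0,"ry":0,"rz":0},{"dx":0,"dy":0,"dz":0,"rx":0,"ry":0,"rz":0},{"dx":0,"dy":0,"dz":0,"rx":0,"ry":0,"rz":0},{"dx":0,"dy":0,"dz":0,"rx":0,"ry":0,"rz":0}]' -1;  python3 -m inch '[{"dx":0,"dy":0,"dz":-0.03,"rx":0,"ry":0,"rz":0},{"dx":0,"dy":0,"dz":-0.06,"rx":0,"ry":0,"rz":0},{"dx":0,"dy":0,"dz":-0.06,"rx":0,"ry":0,"rz":0}]'; python3 - <<'E'
from h import *
np.set_printoptions(precision=4,suppress=True)
I=info('wrist'); a=optics.grab_frame('wrist'); s=state(); print(s['tool_pos'],rot())
blue=((a[...,2].astype(int)-a[...,0])>60).astype(np.uint8); n,l,st,ce=cv2.connectedComponentsWithStats(blue); i=1+np.argmax(st[1:,4]); print(st[i],ce[i])
for z in (.035,.04,.045,.05,.055): p=fitstrap(l==i,I,(s['tool_pos'][0],s['tool_pos'][1],-1.86),z); print(z,p,rot().T[:2]@(np.r_[p[0][:2],z]-s['tool_pos']))
E
```

```text
time: 10.8
tool_pos: [0.4414, 0.1396, -0.0005]
tool_rot: [-0.001, 0.8, 0.601, -0.002]
contact_force: [-0.6, 0.3, -0.7]
gripper_width: 1.003
grasp_force: 0.0
time: 11.3
tool_pos: [0.444, 0.14, 0.002]
tool_rot: [0.001, 0.799, 0.601, 0.001]
contact_force: [-0.6, -0.5, 5.7]
gripper_width: 0.501
grasp_force: 62.2
time: 11.6
tool_pos: [0.4441, 0.1403, 0.0507]
tool_rot: [0.001, 0.799, 0.601, 0.002]
contact_force: [0.9, 0.4, -4.3]
gripper_width: 0.506
grasp_force: 63.5
[0.4428 0.14   0.0488] [[ 0.2783  0.9605  0.0005]
 [ 0.9605 -0.2783  0.0001]
 [ 0.0003  0.0005 -1.    ]]
[  265    96   113   266 23457] [320.6608 225.9699]
0.035 (array([ 0.4443,  0.1439, -1.853 ]), np.float32(11.79483)) [0.0041 0.0003]
0.04 (array([ 0.4445,  0.1449, -1.853 ]), np.float32(17.711578)) [0.0051 0.0003]
0.045 (array([ 0.4448,  0.1458, -1.8529]), np.float32(24.051208)) [0.0061 0.0003]
0.05 (array([ 0.445 ,  0.1466, -1.8529]), np.float32(30.851318)) [0.0069 0.0003]
0.055 (array([ 0.4452,  0.1474, -1.8529]), np.float32(38.162018)) [0.0077 0.0003]
```

```bash
cat >> h.py <<'E'
def blue(a):
    b=((a[...,2].astype(int)-a[...,0])>60).astype(np.uint8); n,l,st,ce=cv2.connectedComponentsWithStats(b); return l==1+np.argmax(st[1:,4])
def strapP(p):
    "p: x,y,z of underside centre, yaw, pitch (nose down +), roll"
    B=boxpts((0,0,0),.16,.045,0,.012); return B@Ro.from_euler('ZYX',p[3:]).as_matrix().T+p[:3]
def fit6(m,I,x0,vmax=400):
    ys,xs=np.nonzero(m)
    D=np.array([[np.cos(t),np.sin(t)] for t in np.linspace(0,2*np.pi,24,endpoint=False)]).T
    h=lambda P:(P@D).max(0)
    o=h(np.r_[np.c_[xs-.5,ys-.5],np.c_[xs+.5,ys+.5]])
    s=least_squares(lambda p:h(prj(strapP(p),I))-o,x0,x_scale=[.01]*3+[.1]*3,diff_step=1e-3,loss='soft_l1'); return s.x,np.abs(s.fun).max()
E
python3 - <<'E'
from h import *
np.set_printoptions(precision=4,suppress=True)
I=info('wrist'); a=optics.grab_frame('wrist'); s=state()['tool_pos']; m=blue(a)
for z in (.03,.045):
  p,e=fit6(m,I,[s[0],s[1],z,-1.853,0,0]); print(p,e, rot().T@(p[:3]-s), 'hole->tcp tool',rot().T@(p[:3]-.05*np.array([np.cos(p[3]),np.sin(p[3]),0])-s))
cv2.imwrite('pics/w7.png',a[:,:,::-1])
E
```

```text
[ 0.4424  0.1416  0.0356 -1.8521  0.1789  0.0056] 5.70635939984615 [0.002  0.0004 0.0117] hole->tcp tool [0.052  0.0004 0.0116]
[ 0.4424  0.1416  0.0356 -1.8521  0.1789  0.0056] 5.705607263450361 [0.002  0.0004 0.0117] hole->tcp tool [0.052  0.0004 0.0116]
```

View pics/w7.png

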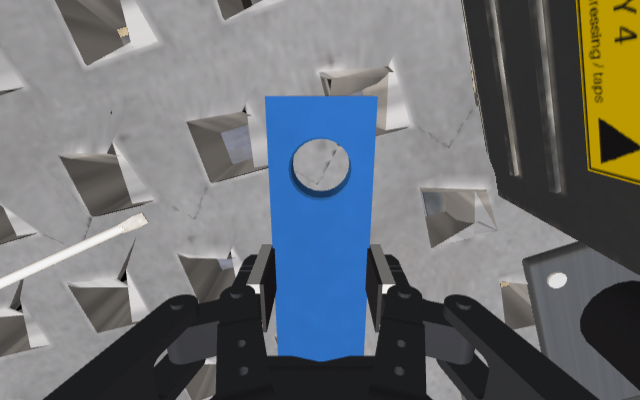

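The strap is held at its middle and looks straight; its nose end is hidden behind the hand, which spoiled that fit. The hole is at (321,167) and the front edge at row 97. I'll refit using only the visible edges and the hole.

```bash
cat >> h.py <<'E'
def holefit(a,I,x0):
    "strap pose from its front edge, sides near the hole and hole rim (top face)"
    m=blue(a); ys,xs=np.nonzero(m); r0=ys.min(); rows=[r0+25,r0+50,r0+75,r0+100,r0+125]
    L=[np.nonzero(m[r])[0].min()-.5 for r in rows]; Rr=[np.nonzero(m[r])[0].max()+.5 for r in rows]
    h=(~m).astype(np.uint8); n,l,st,ce=cv2.connectedComponentsWithStats(h); k=[i for i in range(1,n) if 300<st[i][4]<20000 and st[i][0]>200 and st[i][0]+st[i][2]<440 and st[i][1]>r0 and st[i][2]<100]
    e=st[k[0]]; f0=np.mean([np.nonzero(m[:,c])[0].min()-.5 for c in range(int(L[0])+15,int(Rr[0])-15)])
    ob=np.r_[L,Rr,f0,e[0]-.5,e[0]+e[2]-.5,e[1]-.5]
    def g(p):
        M=Ro.from_euler('ZYX',p[3:]).as_matrix(); T=lambda B:prj(np.atleast_2d(B)@M.T+p[:3],I); out=[]
        for sy in (-1,1):
            q=T([[-.08,sy*.0225,.012],[0,sy*.0225,.012]]); out.append(np.interp(rows,q[:,1],q[:,0]) if q[1,1]>q[0,1] else np.zeros(5))
        if out[0][0]>out[1][0]: out=out[::-1]
        H=T(np.c_[.013*C-[.05,0],np.full(72,.012)]); f=T([[-.08,0,.012]])[0,1]
        return np.r_[out[0],out[1],f,H[:,0].min(),H[:,0].max(),H[:,1].min()]-ob
    s=least_squares(g,x0,x_scale=[.01]*3+[.1]*3,diff_step=1e-3,loss='soft_l1'); return s.x,g(s.x)
def report(p):
    s=state()['tool_pos']; M=Ro.from_euler('ZYX',p[3:]).as_matrix(); print('strap',p,'hole',p[:3]+M@[-.05,0,0],'hole in tool',rot().T@(p[:3]+M@[-.05,0,0]-s))
E
python3 - <<'E'
from h import *
np.set_printoptions(precision=4,suppress=True)
I=info('wrist'); a=optics.grab_frame('wrist'); s=state()['tool_pos']; print(s)
p,e=holefit(a,I,[s[0],s[1],.045,-1.853,0,0]); report(p); print(e)
go((.56,-.03,.23),1.653)
E
```

```text
[0.4406 0.1397 0.0464]
strap [ 0.4413  0.1393  0.0465 -1.8533 -0.0035  0.132 ] hole [0.4553 0.1874 0.0463] hole in tool [ 0.0499  0.0008 -0.    ]
[-0.0619  0.2219  0.5057 -0.2106  0.0732  0.061  -0.2296 -0.5203  0.1891
 -0.1016 -0.1434 -1.1946  1.5195  0.2028]
d [-0.1627  0.2013 -0.2302] r [-0.0033  0.0008 -0.2428]
```

```bash
python3 -m inch '[{"dx":0,"dy":0,"dz":-0.06,"rx":0,"ry":0,"rz":0},{"dx":0,"dy":0,"dz":-0.12,"rx":0,"ry":0,"rz":0},{"dx":-0.03,"dy":0.02,"dz":-0.17,"rx":0,"ry":0,"rz":-0.08},{"dx":-0.09,"dy":0.06,"dz":-0.2,"rx":0,"ry":0,"rz":-0.16},{"dx":-0.13,"dy":0.1,"dz":-0.22,"rx":0,"ry":0,"rz":-0.24}]'; python3 - <<'E'
from h import *
print(state()['tool_pos']); go((.6211,-.0262,.17),1.6536)
E
```

```text
time: 12.25
tool_pos: [0.4855, 0.0256, 0.22]
tool_rot: [-0.001, 0.677, 0.736, -0.001]
contact_force: [1.2, 1.1, -5.3]
gripper_width: 0.502
grasp_force: 64.4
[0.48547271 0.02555081 0.2200353 ]
d [-0.0788  0.1637  0.062 ] r [-0.0023 -0.      0.0012]
```

```bash
python3 -m inch '[{"dx":-0.026,"dy":0.055,"dz":0,"rx":-0.002,"ry":0,"rz":0.001},{"dx":-0.052,"dy":0.11,"dz":0,"rx":-0.002,"ry":0,"rz":0.001},{"dx":-0.079,"dy":0.1637,"dz":0.03,"rx":-0.002,"ry":0,"rz":0.001},{"dx":-0.079,"dy":0.1637,"dz":0.062,"rx":-0.002,"ry":0,"rz":0.001},{"dx":-0.079,"dy":0.1637,"dz":0.062,"rx":-0.002,"ry":0,"rz":0.001}]';python3 -m inch '[{"dx":0,"dy":0,"dz":0,"rx":0,"ry":0,"rz":0},{"dx":0,"dy":0,"dz":0,"rx":0,"ry":0,"rz":0}]'; python3 - <<'E'
from h import *
np.set_printoptions(precision=4,suppress=True)
I=info('wrist'); a=optics.grab_frame('wrist'); s=state()['tool_pos']; print(s)
p,e=holefit(a,I,[s[0],s[1],s[2],-1.488,0,0]); report(p); print(e)
go((.6211,-.0262,.17),1.6536)
q=prj(np.vstack([np.c_[np.array([.6175,.0237])+r*C,np.full(72,z)] for r,z in [(.010,.1),(.006,.116)]]),I);print('stud pred',q[:72].min(0),q[:72].max(0),q[72:].min(0),q[72:].max(0))
cv2.imwrite('pics/w8.png',a[60:360,140:500,::-1])
for st,c,P in blobs(a,(230,100,410,260),150,20): print(st,c)
E
```

```text
time: 12.75
tool_pos: [0.6175, -0.0265, 0.161]
tool_rot: [-0.006, 0.68, 0.733, -0.004]
contact_force: [-1.3, 0.3, -5.5]
gripper_width: 0.505
grasp_force: 64.4
time: 12.95
tool_pos: [0.6211, -0.0261, 0.171]
tool_rot: [0.001, 0.679, 0.734, 0.0]
contact_force: [0.9, -0.0, -4.3]
gripper_width: 0.499
grasp_force: 64.5
[ 0.6214 -0.0261  0.1719]
strap [ 0.6216 -0.0262  0.1701 -1.4943 -0.0027  0.1358] hole [0.6178 0.0236 0.17  ] hole in tool [0.0499 0.0002 0.0018]
[-0.0619  0.2219  0.5057 -0.2105  0.0733  0.0609 -0.2297 -0.5203  0.1891
 -0.1014 -0.1435 -1.1948  1.5192  0.2029]
d [-0.0001 -0.0004  0.0023] r [ 0.0017  0.0005 -0.0039]
stud pred [306.6758 126.7288] [336.5364 156.7387] [312.0629 135.8597] [331.3622 155.1848]
[  0   0  31  45 353] [238.0227 117.2181]
[ 144    0   36  116 2525] [395.238  146.2135]
[ 78  39  25  18 352] [320.4886 146.7074]
[10 44  5  6 20] [242.35 146.4 ]
[ 0 67 11  7 46] [235.8478 169.2609]
[  0  71  21  35 334] [242.6617 190.9461]
[142  81  10  19 143] [376.1958 190.4266]
[ 32 113   9  18  77] [266.5065 222.6234]
[ 17 119  10  11  57] [251.3684 224.5439]
[156 131  24  29 349] [401.2292 246.2751]
[ 17 133  25  23 136] [257.2794 241.4265]
[  0 135  10  25 145] [233.0414 248.731 ]
[  6 143   7   6  25] [238.68 246.  ]
```

View pics/w8.png

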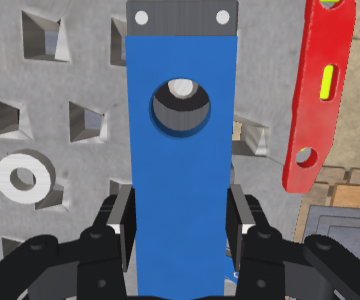

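The stud tip shows through the strap hole (crop 180,87), where it was predicted, and the strap is parallel to the plate. I'll lower it.

```bash
python3 -m inch '[{"dx":0,"dy":0,"dz":0.03,"rx":0.001,"ry":0,"rz":-0.004},{"dx":0,"dy":0,"dz":0.055,"rx":0.001,"ry":0,"rz":-0.004},{"dx":0,"dy":0,"dz":0.075,"rx":0.001,"ry":0,"rz":-0.004},{"dx":0,"dy":0,"dz":0.09,"rx":0.001,"ry":0,"rz":-0.004},{"dx":0,"dy":0,"dz":0.09,"rx":0.001,"ry":0,"rz":-0.004}]';python3 -c "
from h import *
go((.6211,-.0262,.076),1.6536)"
```

```text
time: 13.5
tool_pos: [0.62, -0.0261, 0.0966]
tool_rot: [-0.001, 0.677, 0.736, -0.001]
contact_force: [0.5, -0.3, -5.1]
gripper_width: 0.5
grasp_force: 64.4
d [-0.0002  0.0014  0.0257] r [-0.0026 -0.0003 -0.0002]
```

```bash
python3 -m inch '[{"dx":0,"dy":0.001,"dz":0.014,"rx":0,"ry":0,"rz":0},{"dx":0,"dy":0.001,"dz":0.026,"rx":0,"ry":0,"rz":0},{"dx":0,"dy":0.001,"dz":0.029,"rx":0,"ry":0,"rz":0},{"dx":0,"dy":0.001,"dz":0.029,"rx":0,"ry":0,"rz":0}]'; python3 -m inch '[{"dx":0,"dy":0,"dz":0.002,"rx":0,"ry":0,"rz":0}]'
```

```text
time: 13.9
tool_pos: [0.622, -0.0264, 0.0748]
tool_rot: [-0.0, 0.677, 0.736, -0.001]
contact_force: [0.5, 0.7, -3.7]
gripper_width: 0.499
grasp_force: 64.5
time: 14.0
tool_pos: [0.6225, -0.0265, 0.0741]
tool_rot: [0.0, 0.677, 0.736, -0.0]
contact_force: [-4.6, 1.1, 5.5]
gripper_width: 0.505
grasp_force: 65.5
```

```bash
python3 -m inch '[{"dx":0,"dy":0,"dz":0,"rx":0,"ry":0,"rz":0},{"dx":0,"dy":0,"dz":0,"rx":0,"ry":0,"rz":0},{"dx":0,"dy":0,"dz":0,"rx":0,"ry":0,"rz":0},{"dx":0,"dy":0,"dz":0,"rx":0,"ry":0,"rz":0}]' 1; python3 -m inch '[{"dx":0,"dy":0,"dz":-0.03,"rx":0,"ry":0,"rz":0},{"dx":0,"dy":0,"dz":-0.08,"rx":0,"ry":0,"rz":0},{"dx":0,"dy":0,"dz":-0.14,"rx":0,"ry":0,"rz":0},{"dx":0,"dy":0,"dz":-0.2,"rx":0,"ry":0,"rz":0},{"dx":0,"dy":0,"dz":-0.2,"rx":0,"ry":0,"rz":0}]'; python3 - <<'E'
from h import *
np.set_printoptions(precision=4,suppress=True)
I=info('wrist'); a=optics.grab_frame('wrist'); s=state()['tool_pos']; print(s)
m=blue(a); ys,xs=np.nonzero(m); print(xs.min(),xs.max(),ys.min(),ys.max())
for z in (.066,.069,.072,.075,.078):
    p,e=fitstrap(m,I,(.6216,-.0262,-1.488),z); print(z,p,e,'hole',p[:2]-.05*np.array([np.cos(p[2]),np.sin(p[2])]))
print(fit6(m,I,[.6216,-.0262,.072,-1.488,0,0]))
np.savez('v3.npz',K=I[0],R=I[1],t=I[2],a=a)
E
```

```text
time: 14.4
tool_pos: [0.6225, -0.0265, 0.0741]
tool_rot: [0.0, 0.677, 0.736, -0.0]
contact_force: [-0.5, -0.0, 0.0]
gripper_width: 1.001
grasp_force: 0.0
time: 14.9
tool_pos: [0.6265, -0.027, 0.244]
tool_rot: [0.007, 0.677, 0.736, 0.004]
contact_force: [1.4, -0.5, 1.3]
gripper_width: 0.999
grasp_force: 0.0
[ 0.6249 -0.0267  0.2396]
289 338 94 251
0.066 [ 0.622  -0.028  -1.4845] 1.1918392 hole [0.6177 0.0219]
0.069 [ 0.6219 -0.0274 -1.4864] 0.61468506 hole [0.6177 0.0224]
0.072 [ 0.6219 -0.0268 -1.488 ] 0.64149475 hole [0.6177 0.023 ]
0.075 [ 0.6218 -0.0263 -1.4885] 1.3802338 hole [0.6177 0.0235]
0.078 [ 0.6218 -0.0258 -1.4885] 2.2949371 hole [0.6177 0.0241]
(array([ 0.6219, -0.027 ,  0.0718, -1.4901,  0.0152,  0.0257]), np.float64(0.3386830477928129))
```

The strap is home: underside 0.072, hole at (0.6177, 0.023), yaw -1.488. Next is the washer.

```bash
python3 - <<'E'
from h import *
go((.463,-.1,.2),.6)
E
python3 -m inch '[{"dx":-0.02,"dy":-0.05,"dz":0,"rx":0,"ry":0,"rz":0.1},{"dx":-0.04,"dy":-0.1,"dz":0,"rx":0,"ry":0,"rz":0.2},{"dx":-0.06,"dy":-0.15,"dz":0,"rx":0,"ry":0,"rz":0.3},{"dx":-0.074,"dy":-0.21,"dz":0.03,"rx":0,"ry":0,"rz":0.4},{"dx":-0.074,"dy":-0.21,"dz":0.06,"rx":0,"ry":0,"rz":0.5}]'; python3 -c "
from h import *
print(state()['tool_pos']); go((.463,-.1,.11),.6)"
```

```text
d [-0.0745 -0.2097  0.0478] r [ 0.0064 -0.0015  0.7022]
time: 15.45
tool_pos: [0.4563, -0.1, 0.1842]
tool_rot: [0.0, 0.902, 0.432, -0.001]
contact_force: [1.6, -0.1, -0.7]
gripper_width: 1.001
grasp_force: 0.0
[ 0.4563464  -0.09999878  0.1842112 ]
d [0.0054 0.0066 0.0927] r [-0.0003  0.0013  0.1963]
```

```bash
python3 -m inch '[{"dx":0.005,"dy":0.0065,"dz":0.05,"rx":0,"ry":0.001,"rz":0.1},{"dx":0.005,"dy":0.0065,"dz":0.09,"rx":0,"ry":0.001,"rz":0.19},{"dx":0.005,"dy":0.0065,"dz":0.093,"rx":0,"ry":0.001,"rz":0.19},{"dx":0.005,"dy":0.0065,"dz":0.093,"rx":0,"ry":0.001,"rz":0.19},{"dx":0.005,"dy":0.0065,"dz":0.093,"rx":0,"ry":0.001,"rz":0.19}]'; python3 - <<'E'
from h import *
np.set_printoptions(precision=4,suppress=True)
I=info('wrist'); a=optics.grab_frame('wrist'); s=state()['tool_pos']; print(s)
o=obs('wrist','washer'); print(o,fit('washer',[(o[0],I)],(.463,-.1,0)),fit('washer',[(o[0],I)],(.463,-.1,0),False))
p=fit('washer',[(o[0],I)],(.463,-.1,0),False)[0]; go(np.r_[p,.002],.6)
E
```

```text
time: 15.95
tool_pos: [0.4671, -0.0996, 0.1128]
tool_rot: [0.0, 0.952, 0.305, 0.001]
contact_force: [-0.1, 0.3, 0.5]
gripper_width: 0.998
grasp_force: 0.0
[ 0.4674 -0.0997  0.1133]
(array([284.5   , 164.5   , 354.5   , 235.5   , 319.7863, 199.9094],
      dtype=float32), 0.89) (array([ 0.4607, -0.1014, -0.0084]), np.float32(0.2553711)) (array([ 0.4629, -0.0998]), np.float32(1.4359436))
d [-0.005  -0.0036  0.1392] r [ 0.0016 -0.0015  0.013 ]
```

```bash
python3 -m inch '[{"dx":-0.005,"dy":-0.0036,"dz":0.06,"rx":0.001,"ry":-0.001,"rz":0.013},{"dx":-0.005,"dy":-0.0036,"dz":0.11,"rx":0.001,"ry":-0.001,"rz":0.013},{"dx":-0.005,"dy":-0.0036,"dz":0.14,"rx":0.001,"ry":-0.001,"rz":0.013},{"dx":-0.005,"dy":-0.0036,"dz":0.14,"rx":0.001,"ry":-0.001,"rz":0.013},{"dx":-0.005,"dy":-0.0036,"dz":0.14,"rx":0.001,"ry":-0.001,"rz":0.013}]'; python3 -c "
from h import *
print(state()['tool_pos']); go((.4629,-.0999,.001),.6)"
```

```text
time: 16.55
tool_pos: [0.4622, -0.0996, 0.0006]
tool_rot: [-0.0, 0.955, 0.295, -0.0]
contact_force: [0.6, -0.1, 1.0]
gripper_width: 1.0
grasp_force: 0.0
[ 0.46219149 -0.09958491  0.00058551]
d [ 0.0005  0.0008 -0.0005] r [-0.0005  0.0002 -0.0006]
```

Lined up. I'll close, lift and check the washer in the hand.

```bash
python3 -m inch '[{"dx":0.0005,"dy":0,"dz":0,"rx":0,"ry":0,"rz":0},{"dx":0.0005,"dy":0,"dz":0,"rx":0,"ry":0,"rz":0},{"dx":0.0005,"dy":0,"dz":0,"rx":0,"ry":0,"rz":0},{"dx":0.0005,"dy":0,"dz":0,"rx":0,"ry":0,"rz":0},{"dx":0.0005,"dy":0,"dz":0,"rx":0,"ry":0,"rz":0}]' -1;  python3 -m inch '[{"dx":0,"dy":0,"dz":-0.06,"rx":0,"ry":0,"rz":0},{"dx":0,"dy":0,"dz":-0.12,"rx":0,"ry":0,"rz":0},{"dx":0,"dy":0,"dz":-0.18,"rx":0,"ry":0,"rz":0},{"dx":0,"dy":0,"dz":-0.24,"rx":0,"ry":0,"rz":0},{"dx":0,"dy":0,"dz":-0.24,"rx":0,"ry":0,"rz":0}]'; python3 -m inch '[{"dx":0,"dy":0,"dz":0,"rx":0,"ry":0,"rz":0},{"dx":0,"dy":0,"dz":0,"rx":0,"ry":0,"rz":0}]'; cat >> h.py <<'E'
def borefit(a,I,box,lo=60,up=.016,show=True):
    "hole rim (26 mm) of the held part; box: search window"
    s=state()['tool_pos']; M=rot()
    u0,v0,u1,v1=box; g=cv2.cvtColor(a,cv2.COLOR_RGB2GRAY)[v0:v1,u0:u1]; return g
E
python3 - <<'E'
from h import *
np.set_printoptions(precision=4,suppress=True)
I=info('wrist'); a=optics.grab_frame('wrist'); s=state()['tool_pos']; print(s)
o=obs('wrist','washer'); print(o); p=fit('washer',[(o[0],I)],(s[0],s[1],s[2])); print(p,rot().T@(p[0]-s)); p=fit('washer',[(o[0],I)],(s[0],s[1],s[2]-.002),False); print(p,rot().T[:2,:2]@(p[0]-s[:2]))
cv2.imwrite('pics/w9.png',a[150:400,160:480,::-1])
go((.6177,.0234,.2),.6)
E
```

```text
time: 17.05
tool_pos: [0.4639, -0.1, 0.0023]
tool_rot: [0.001, 0.955, 0.295, 0.001]
contact_force: [-1.4, -0.4, 7.6]
gripper_width: 0.643
grasp_force: 63.9
time: 17.55
tool_pos: [0.4663, -0.1008, 0.2011]
tool_rot: [0.004, 0.955, 0.295, 0.006]
contact_force: [0.4, -0.9, -2.0]
gripper_width: 0.642
grasp_force: 65.7
time: 17.75
tool_pos: [0.4608, -0.0987, 0.1896]
tool_rot: [-0.002, 0.956, 0.295, -0.002]
contact_force: [0.5, 0.2, -2.5]
gripper_width: 0.64
grasp_force: 65.6
[ 0.4605 -0.0986  0.189 ]
(array([260.5   , 204.5   , 381.5   , 323.5   , 320.6185, 265.2359],
      dtype=float32), 0.69)
(array([ 0.458 , -0.0989,  0.183 ]), np.float32(0.3712616)) [-0.0022 -0.0012  0.006 ]
(array([ 0.4598, -0.0977]), np.float32(2.2109985)) [-0.     -0.0012]
d [ 0.2482 -0.0154 -0.0149] r [-0.0038  0.0025 -0.0009]
```

View pics/w9.png

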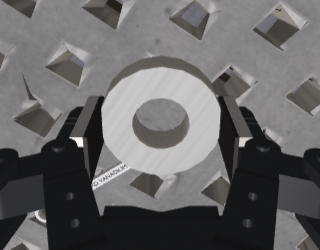

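The washer is held level between the pads, centred at about crop (160,120). I'm carrying it to the stud.

```bash
python3 -m inch '[{"dx":0.062,"dy":-0.004,"dz":0,"rx":-0.003,"ry":0.002,"rz":0},{"dx":0.124,"dy":-0.008,"dz":0,"rx":-0.003,"ry":0.002,"rz":0},{"dx":0.186,"dy":-0.012,"dz":0,"rx":-0.003,"ry":0.002,"rz":0},{"dx":0.225,"dy":-0.015,"dz":0,"rx":-0.003,"ry":0.002,"rz":0},{"dx":0.249,"dy":-0.015,"dz":0,"rx":-0.003,"ry":0.002,"rz":0}]';python3 -m inch '[{"dx":0,"dy":0,"dz":0,"rx":0,"ry":0,"rz":0},{"dx":0,"dy":0,"dz":0,"rx":0,"ry":0,"rz":0}]'; python3 - <<'E'
from h import *
np.set_printoptions(precision=4,suppress=True)
I=info('wrist'); a=optics.grab_frame('wrist'); s=state()['tool_pos']; print(s)
o=obs('wrist','washer'); p=fit('washer',[(o[0],I)],(s[0],s[1],s[2])); print(o[1],p,rot().T@(p[0]-s)); 
go((.6188,.0235,.14),.6); go((.6188,.0235,.1),.6)
E
```

```text
time: 18.35
tool_pos: [0.6201, 0.0251, 0.1882]
tool_rot: [-0.0, 0.955, 0.296, -0.001]
contact_force: [-0.3, -0.7, -2.2]
gripper_width: 0.643
grasp_force: 65.6
time: 18.55
tool_pos: [0.6186, 0.023, 0.1889]
tool_rot: [0.0, 0.955, 0.295, -0.001]
contact_force: [-0.0, -0.2, -1.8]
gripper_width: 0.639
grasp_force: 65.6
[0.6184 0.0227 0.1893]
0.86 (array([0.6149, 0.0226, 0.1811]), np.float32(0.24822998)) [-0.0029 -0.0019  0.0082]
d [ 0.0011 -0.001   0.0623] r [ 0.0008  0.0001 -0.0013]
d [ 0.0011 -0.001   0.1123] r [ 0.0008  0.0001 -0.0013]
```

```bash
python3 -m inch '[{"dx":0.001,"dy":-0.0005,"dz":0.03,"rx":0,"ry":0,"rz":0},{"dx":0.001,"dy":-0.0005,"dz":0.06,"rx":0,"ry":0,"rz":0},{"dx":0.001,"dy":-0.0005,"dz":0.085,"rx":0,"ry":0,"rz":0},{"dx":0.001,"dy":-0.0005,"dz":0.11,"rx":0,"ry":0,"rz":0},{"dx":0.001,"dy":-0.0005,"dz":0.115,"rx":0,"ry":0,"rz":0}]'; python3 -m inch '[{"dx":0,"dy":0,"dz":0.003,"rx":0,"ry":0,"rz":0},{"dx":0,"dy":0,"dz":0.006,"rx":0,"ry":0,"rz":0},{"dx":0,"dy":0,"dz":0.008,"rx":0,"ry":0,"rz":0}]'
```

```text
time: 19.15
tool_pos: [0.6174, 0.023, 0.0957]
tool_rot: [-0.0, 0.956, 0.294, -0.002]
contact_force: [0.0, -0.1, -2.5]
gripper_width: 0.644
grasp_force: 65.6
time: 19.45
tool_pos: [0.6211, 0.0235, 0.0939]
tool_rot: [0.001, 0.956, 0.295, 0.002]
contact_force: [-0.7, 0.4, -2.0]
gripper_width: 0.643
grasp_force: 65.6
```

```bash
python3 -m inch '[{"dx":0,"dy":0,"dz":0.003,"rx":0,"ry":0,"rz":0},{"dx":0,"dy":0,"dz":0.006,"rx":0,"ry":0,"rz":0}]'; python3 -m inch '[{"dx":0,"dy":0,"dz":0.002,"rx":0,"ry":0,"rz":0},{"dx":0,"dy":0,"dz":0.004,"rx":0,"ry":0,"rz":0}]'
```

```text
time: 19.65
tool_pos: [0.6208, 0.0237, 0.0883]
tool_rot: [0.001, 0.956, 0.295, 0.002]
contact_force: [-0.2, 0.2, -1.9]
gripper_width: 0.642
grasp_force: 65.6
time: 19.85
tool_pos: [0.6206, 0.0238, 0.0863]
tool_rot: [0.001, 0.956, 0.295, 0.001]
contact_force: [-7.6, -0.5, 12.9]
gripper_width: 0.64
grasp_force: 67.1
```

Contact at TCP 0.0865, so the washer is on the strap. I'll release, rise and verify.

```bash
python3 -m inch '[{"dx":0,"dy":0,"dz":0,"rx":0,"ry":0,"rz":0},{"dx":0,"dy":0,"dz":0,"rx":0,"ry":0,"rz":0},{"dx":0,"dy":0,"dz":0,"rx":0,"ry":0,"rz":0},{"dx":0,"dy":0,"dz":0,"rx":0,"ry":0,"rz":0}]' 1; python3 -m inch '[{"dx":0,"dy":0,"dz":-0.02,"rx":0,"ry":0,"rz":0},{"dx":0,"dy":0,"dz":-0.07,"rx":0,"ry":0,"rz":0},{"dx":0,"dy":0,"dz":-0.13,"rx":0,"ry":0,"rz":0},{"dx":0,"dy":0,"dz":-0.18,"rx":0,"ry":0,"rz":0},{"dx":0,"dy":0,"dz":-0.18,"rx":0,"ry":0,"rz":0}]'; python3 - <<'E'
from h import *
np.set_printoptions(precision=4,suppress=True)
I=info('wrist'); a=optics.grab_frame('wrist'); s=state()['tool_pos']; print(s)
o=obs('wrist','washer'); print(o,fit('washer',[(o[0],I)],(.618,.023,.084)),fit('washer',[(o[0],I)],(.618,.023,.084),False))
cv2.imwrite('pics/w10.png',a[60:360,140:500,::-1])
go((.5603,-.3569,.2),.2)
E
```

```text
time: 20.25
tool_pos: [0.6204, 0.0237, 0.0845]
tool_rot: [0.001, 0.956, 0.295, 0.001]
contact_force: [0.6, 0.0, 1.1]
gripper_width: 1.001
grasp_force: 0.0
time: 20.75
tool_pos: [0.624, 0.0236, 0.2391]
tool_rot: [0.004, 0.955, 0.295, 0.008]
contact_force: [1.0, -0.3, 1.1]
gripper_width: 1.004
grasp_force: 0.0
[0.6225 0.0236 0.235 ]
(array([285.5   , 155.5   , 347.5   , 217.5   , 316.7122, 186.8963],
      dtype=float32), 0.84) (array([0.619 , 0.0245, 0.0791]), np.float32(0.25454712)) (array([0.6201, 0.0253]), np.float32(0.7956085))
d [-0.331   0.3501  0.0395] r [ 0.0027 -0.0041  0.2658]
```

View pics/w10.png

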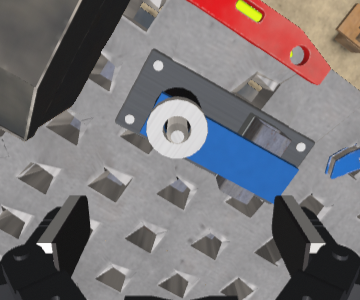

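The washer lies flat on the strap around the stud (crop 177,128), and the strap runs squarely over the tube. That was picture 12. I have gone past the 10-picture limit by two, so I won't view any more and will rely on numbers from here. Next is the bushing.

```bash
python3 -m inch '[{"dx":-0.04,"dy":0.043,"dz":0,"rx":0,"ry":-0.002,"rz":0.06},{"dx":-0.083,"dy":0.088,"dz":0,"rx":0,"ry":-0.004,"rz":0.12},{"dx":-0.126,"dy":0.133,"dz":0,"rx":0.002,"ry":-0.004,"rz":0.18},{"dx":-0.169,"dy":0.178,"dz":0,"rx":0.002,"ry":-0.004,"rz":0.24},{"dx":-0.212,"dy":0.223,"dz":0,"rx":0.002,"ry":-0.004,"rz":0.266}]'; python3 -c "
from h import *
print(state()['tool_pos']); go((.5603,-.3569,.15),.2)"
```

```text
time: 21.35
tool_pos: [0.5788, -0.2204, 0.2265]
tool_rot: [-0.001, 0.995, 0.099, -0.003]
contact_force: [1.2, 0.2, 0.3]
gripper_width: 1.001
grasp_force: 0.0
[ 0.57880265 -0.22040318  0.22651899]
d [-0.0555  0.163   0.0956] r [-0.0017  0.0045 -0.0017]
```

```bash
python3 -m inch '[{"dx":-0.02,"dy":0.055,"dz":0.01,"rx":-0.001,"ry":0.004,"rz":0},{"dx":-0.04,"dy":0.11,"dz":0.03,"rx":-0.001,"ry":0.004,"rz":0},{"dx":-0.0555,"dy":0.163,"dz":0.06,"rx":-0.001,"ry":0.004,"rz":0},{"dx":-0.0555,"dy":0.163,"dz":0.095,"rx":-0.001,"ry":0.004,"rz":0},{"dx":-0.0555,"dy":0.163,"dz":0.095,"rx":-0.001,"ry":0.004,"rz":0}]'; python3 -m inch '[{"dx":0,"dy":0,"dz":0,"rx":0,"ry":0,"rz":0},{"dx":0,"dy":0,"dz":0,"rx":0,"ry":0,"rz":0}]'; python3 - <<'E'
from h import *
np.set_printoptions(precision=4,suppress=True)
I=info('wrist'); a=optics.grab_frame('wrist'); s=state()['tool_pos']; print(s)
o=obs('wrist','bushing'); print(o,fit('bushing',[(o[0],I)],(.56,-.357,0)),fit('bushing',[(o[0],I)],(.56,-.357,0),False))
p=fit('bushing',[(o[0],I)],(.56,-.357,0),False)[0]; go(np.r_[p,.02],.2)
for r in nets.boxes_of('wrist','tip_tin')[:1]: print(r, at_z('w',r['bbox'][:2],.022,I))
E
```

```text
time: 21.85
tool_pos: [0.5585, -0.3544, 0.1451]
tool_rot: [-0.004, 0.995, 0.099, -0.004]
contact_force: [-0.3, 0.2, -0.7]
gripper_width: 1.002
grasp_force: 0.0
time: 22.05
tool_pos: [0.5632, -0.3552, 0.1541]
tool_rot: [0.001, 0.995, 0.1, 0.002]
contact_force: [0.3, -0.3, 0.3]
gripper_width: 1.0
grasp_force: 0.0
[ 0.5635 -0.3554  0.1548]
(array([290.5   , 150.5   , 356.5   , 226.5   , 323.6324, 187.8945],
      dtype=float32), 0.82) (array([ 0.5611, -0.3571, -0.0009]), np.float32(0.16238403)) (array([ 0.5614, -0.3571]), np.float32(0.2500763))
d [-0.0038  0.0008  0.1687] r [ 0.0024 -0.0027  0.0007]
{'bbox': [375.9, 292.0, 69.5, 65.8], 'confidence': 0.82} [ 0.4658 -0.4305  0.022 ]
```

```bash
python3 -m inch '[{"dx":-0.0038,"dy":0.001,"dz":0.05,"rx":0.002,"ry":-0.003,"rz":0},{"dx":-0.0038,"dy":0.001,"dz":0.1,"rx":0.002,"ry":-0.003,"rz":0},{"dx":-0.0038,"dy":0.001,"dz":0.14,"rx":0.002,"ry":-0.003,"rz":0},{"dx":-0.0038,"dy":0.001,"dz":0.168,"rx":0.002,"ry":-0.003,"rz":0},{"dx":-0.0038,"dy":0.001,"dz":0.168,"rx":0.002,"ry":-0.003,"rz":0}]'; python3 -m inch '[{"dx":0,"dy":0,"dz":0,"rx":0,"ry":0,"rz":0},{"dx":0,"dy":0,"dz":0,"rx":0,"ry":0,"rz":0},{"dx":0,"dy":0,"dz":0,"rx":0,"ry":0,"rz":0},{"dx":0,"dy":0,"dz":0,"rx":0,"ry":0,"rz":0},{"dx":0,"dy":0,"dz":0,"rx":0,"ry":0,"rz":0}]' -1;  python3 -m inch '[{"dx":0,"dy":0,"dz":-0.06,"rx":0,"ry":0,"rz":0},{"dx":0,"dy":0,"dz":-0.12,"rx":0,"ry":0,"rz":0},{"dx":0,"dy":0,"dz":-0.18,"rx":0,"ry":0,"rz":0},{"dx":0,"dy":0,"dz":-0.24,"rx":0,"ry":0,"rz":0},{"dx":0,"dy":0,"dz":-0.24,"rx":0,"ry":0,"rz":0}]'; python3 -m inch '[{"dx":0,"dy":0,"dz":0,"rx":0,"ry":0,"rz":0},{"dx":0,"dy":0,"dz":0,"rx":0,"ry":0,"rz":0}]';python3 - <<'E'
from h import *
np.set_printoptions(precision=4,suppress=True)
I=info('wrist'); a=optics.grab_frame('wrist'); s=state()['tool_pos']; print(s)
o=obs('wrist','bushing'); print(o); p=fit('bushing',[(o[0],I)],(s[0],s[1],s[2]-.02)); print(p,rot().T@(p[0]-s))
go((.6188,.0235,.23),.2)
E
```

```text
time: 22.7
tool_pos: [0.558, -0.355, 0.0149]
tool_rot: [-0.003, 0.995, 0.1, -0.004]
contact_force: [-0.7, 0.0, -0.2]
gripper_width: 0.999
grasp_force: 0.0
time: 23.2
tool_pos: [0.5616, -0.3588, 0.0213]
tool_rot: [0.001, 0.995, 0.1, 0.0]
contact_force: [1.6, -0.4, 6.8]
gripper_width: 0.47
grasp_force: 61.7
time: 23.7
tool_pos: [0.5636, -0.3599, 0.2201]
tool_rot: [0.004, 0.995, 0.1, 0.004]
contact_force: [0.2, -0.6, -2.7]
gripper_width: 0.472
grasp_force: 62.9
time: 23.9
tool_pos: [0.559, -0.3563, 0.2066]
tool_rot: [-0.003, 0.995, 0.1, -0.003]
contact_force: [-0.5, 0.2, -5.4]
gripper_width: 0.469
grasp_force: 62.6
[ 0.5588 -0.3562  0.2061]
(array([264.5   , 189.5   , 376.5   , 348.5   , 320.1877, 268.4745],
      dtype=float32), 0.63)
(array([ 0.5559, -0.3551,  0.1811]), np.float32(0.2814026)) [-0.0025 -0.0015  0.025 ]
d [ 0.1673 -0.4506 -0.0278] r [-0.0047  0.0045 -0.0002]
```

```bash
python3 -m inch '[{"dx":0.02,"dy":-0.055,"dz":-0.01,"rx":-0.004,"ry":0.004,"rz":0},{"dx":0.041,"dy":-0.11,"dz":-0.015,"rx":-0.004,"ry":0.004,"rz":0},{"dx":0.062,"dy":-0.166,"dz":-0.015,"rx":-0.004,"ry":0.004,"rz":0},{"dx":0.082,"dy":-0.222,"dz":-0.015,"rx":-0.004,"ry":0.004,"rz":0},{"dx":0.103,"dy":-0.278,"dz":-0.015,"rx":-0.004,"ry":0.004,"rz":0}]'; python3 -c "
from h import *
print(state()['tool_pos']); go((.6197,.0229,.21),.2)"
```

```text
time: 24.5
tool_pos: [0.5961, -0.1211, 0.2201]
tool_rot: [0.001, 0.995, 0.099, 0.0]
contact_force: [1.5, -1.0, -4.4]
gripper_width: 0.467
grasp_force: 63.1
[ 0.5960946  -0.12107351  0.22007404]
d [ 0.0646 -0.1706  0.0122] r [ 0.0015 -0.0002 -0.0004]
```

```bash
python3 -m inch '[{"dx":0.022,"dy":-0.057,"dz":0.004,"rx":0.001,"ry":0,"rz":0},{"dx":0.044,"dy":-0.114,"dz":0.008,"rx":0.001,"ry":0,"rz":0},{"dx":0.058,"dy":-0.152,"dz":0.012,"rx":0.001,"ry":0,"rz":0},{"dx":0.0646,"dy":-0.1706,"dz":0.012,"rx":0.001,"ry":0,"rz":0},{"dx":0.0646,"dy":-0.1706,"dz":0.012,"rx":0.001,"ry":0,"rz":0}]';python3 -m inch '[{"dx":0,"dy":0,"dz":0,"rx":0,"ry":0,"rz":0},{"dx":0,"dy":0,"dz":0,"rx":0,"ry":0,"rz":0}]'; python3 - <<'E'
from h import *
np.set_printoptions(precision=4,suppress=True)
I=info('wrist'); a=optics.grab_frame('wrist'); s=state()['tool_pos']; print(s)
o=obs('wrist','bushing'); p=fit('bushing',[(o[0],I)],(s[0],s[1],s[2]-.02)); print(o[1],p,rot().T@(p[0]-s))
go((.6197,.0229,.14),.2)
E
```

```text
time: 25.0
tool_pos: [0.6199, 0.0227, 0.2104]
tool_rot: [0.001, 0.995, 0.101, 0.0]
contact_force: [1.3, -0.4, -3.6]
gripper_width: 0.475
grasp_force: 63.2
time: 25.2
tool_pos: [0.6206, 0.0195, 0.2121]
tool_rot: [0.001, 0.995, 0.099, 0.001]
contact_force: [-0.6, -1.1, -3.5]
gripper_width: 0.472
grasp_force: 63.2
[0.6207 0.0194 0.2123]
0.59 (array([0.6176, 0.0205, 0.1869]), np.float32(0.3116455)) [-0.0028 -0.0018  0.0254]
d [-0.0007 -0.0048  0.0906] r [ 0.002  -0.0022 -0.0014]
```

```bash
python3 -m inch '[{"dx":0,"dy":-0.0043,"dz":0.01,"rx":0.001,"ry":-0.001,"rz":0},{"dx":0,"dy":-0.0043,"dz":0.035,"rx":0.001,"ry":-0.001,"rz":0},{"dx":0,"dy":-0.0043,"dz":0.06,"rx":0.001,"ry":-0.001,"rz":0},{"dx":0,"dy":-0.0043,"dz":0.06,"rx":0.001,"ry":-0.001,"rz":0},{"dx":0,"dy":-0.0043,"dz":0.06,"rx":0.001,"ry":-0.001,"rz":0}]'; python3 - <<'E'
from h import *
np.set_printoptions(precision=4,suppress=True)
I=info('wrist'); a=optics.grab_frame('wrist'); s=state()['tool_pos']; print(s)
o=obs('wrist','bushing'); p=fit('bushing',[(o[0],I)],(s[0],s[1],s[2]-.02)); print(o[1],p,rot().T@(p[0]-s))
go((.6197,.0229,.13),.2)
E
```

```text
time: 25.8
tool_pos: [0.6199, 0.0239, 0.164]
tool_rot: [0.0, 0.995, 0.099, 0.0]
contact_force: [0.7, 0.2, -4.2]
gripper_width: 0.472
grasp_force: 63.1
[0.6207 0.0239 0.1653]
0.59 (array([0.6181, 0.0252, 0.1407]), np.float32(0.10858154)) [-0.0023 -0.0019  0.0246]
d [-0.0021  0.0008  0.045 ] r [ 0.0012 -0.0028 -0.0004]
```

```bash
python3 -m inch '[{"dx":-0.0005,"dy":0.001,"dz":0.015,"rx":0,"ry":-0.001,"rz":0},{"dx":-0.0005,"dy":0.001,"dz":0.03,"rx":0,"ry":-0.001,"rz":0},{"dx":-0.0005,"dy":0.001,"dz":0.038,"rx":0,"ry":-0.001,"rz":0},{"dx":-0.0005,"dy":0.001,"dz":0.04,"rx":0,"ry":-0.001,"rz":0}]'; python3 -m inch '[{"dx":0,"dy":0,"dz":0.003,"rx":0,"ry":0,"rz":0},{"dx":0,"dy":0,"dz":0.005,"rx":0,"ry":0,"rz":0}]'
```

```text
time: 26.3
tool_pos: [0.6189, 0.0233, 0.1304]
tool_rot: [0.0, 0.995, 0.1, -0.001]
contact_force: [-0.3, -1.0, -4.4]
gripper_width: 0.471
grasp_force: 63.2
time: 26.5
tool_pos: [0.6203, 0.0232, 0.1286]
tool_rot: [0.001, 0.995, 0.1, 0.001]
contact_force: [0.3, -0.6, -3.1]
gripper_width: 0.471
grasp_force: 63.2
```

```bash
python3 -m inch '[{"dx":0,"dy":0,"dz":0.002,"rx":0,"ry":0,"rz":0},{"dx":0,"dy":0,"dz":0.004,"rx":0,"ry":0,"rz":0}]'; python3 -m inch '[{"dx":0,"dy":0,"dz":0.002,"rx":0,"ry":0,"rz":0},{"dx":0,"dy":0,"dz":0.002,"rx":0,"ry":0,"rz":0}]'
```

```text
time: 26.7
tool_pos: [0.6204, 0.0232, 0.1257]
tool_rot: [0.001, 0.995, 0.1, 0.001]
contact_force: [0.2, 0.1, -4.9]
gripper_width: 0.475
grasp_force: 63.2
time: 26.9
tool_pos: [0.62, 0.0232, 0.1236]
tool_rot: [0.001, 0.995, 0.1, 0.0]
contact_force: [0.5, 0.2, -4.8]
gripper_width: 0.467
grasp_force: 63.2
```

```bash
python3 -m inch '[{"dx":0,"dy":0,"dz":0.002,"rx":0,"ry":0,"rz":0},{"dx":0,"dy":0,"dz":0.002,"rx":0,"ry":0,"rz":0}]'; python3 -m inch '[{"dx":0,"dy":0,"dz":0.002,"rx":0,"ry":0,"rz":0},{"dx":0,"dy":0,"dz":0.002,"rx":0,"ry":0,"rz":0}]'
```

```text
time: 27.1
tool_pos: [0.62, 0.0232, 0.122]
tool_rot: [0.001, 0.995, 0.1, 0.0]
contact_force: [-0.3, 0.1, -3.6]
gripper_width: 0.472
grasp_force: 63.2
time: 27.3
tool_pos: [0.6205, 0.0232, 0.1213]
tool_rot: [0.001, 0.995, 0.1, 0.001]
contact_force: [-0.1, -0.2, -1.1]
gripper_width: 0.468
grasp_force: 63.6
```

```bash
python3 -m inch '[{"dx":0,"dy":0,"dz":0.001,"rx":0,"ry":0,"rz":0}]'; python3 -m inch '[{"dx":0,"dy":0,"dz":0,"rx":0,"ry":0,"rz":0},{"dx":0,"dy":0,"dz":0,"rx":0,"ry":0,"rz":0},{"dx":0,"dy":0,"dz":0,"rx":0,"ry":0,"rz":0},{"dx":0,"dy":0,"dz":0,"rx":0,"ry":0,"rz":0}]' 1; python3 -m inch '[{"dx":0,"dy":0,"dz":-0.02,"rx":0,"ry":0,"rz":0},{"dx":0,"dy":0,"dz":-0.06,"rx":0,"ry":0,"rz":0},{"dx":0,"dy":0,"dz":-0.11,"rx":0,"ry":0,"rz":0},{"dx":0,"dy":0,"dz":-0.16,"rx":0,"ry":0,"rz":0},{"dx":0,"dy":0,"dz":-0.16,"rx":0,"ry":0,"rz":0}]'; python3 -m inch '[{"dx":-0.06,"dy":0,"dz":-0.02,"rx":0,"ry":0,"rz":0},{"dx":-0.1,"dy":0,"dz":-0.02,"rx":0,"ry":0,"rz":0},{"dx":-0.1,"dy":0,"dz":-0.02,"rx":0,"ry":0,"rz":0},{"dx":-0.1,"dy":0,"dz":-0.02,"rx":0,"ry":0,"rz":0}]'; python3 - <<'E'
from h import *
np.set_printoptions(precision=4,suppress=True)
I=info('wrist'); a=optics.grab_frame('wrist'); print(state()['tool_pos'])
for n,z in [('bushing',.1),('washer',.084),('spacer',.012)]:
    o=obs('wrist',n); print(n,o and (o[1],fit(n,[(o[0],I)],(.618,.0235,z)),fit(n,[(o[0],I)],(.618,.0235,z),False)))
r=nets.outline_of('wrist','strap'); m=r[0]['pixels']; print(r[0]['confidence'],r[0]['bbox'])
# visible nose end of the strap: predicted corners vs mask
q=prj(boxpts((.6219,-.0268,-1.488),.16,.045,.072,.084),I); print('pred',q.min(0),q.max(0))
ys,xs=np.nonzero(m); print('obs',xs.min(),ys.min(),xs.max(),ys.max())
for n in ['tip_tin','weld_magnet','level','tape_measure']:
    b=nets.boxes_of('wrist',n)[:1]; print(n,b and (b[0]['confidence'],at_z('w',b[0]['bbox'][:2],.01,I)[:2]))
E
```

```text
time: 27.4
tool_pos: [0.6205, 0.0232, 0.1212]
tool_rot: [0.001, 0.995, 0.1, 0.001]
contact_force: [-4.0, 0.7, 6.3]
gripper_width: 0.472
grasp_force: 64.1
time: 27.8
tool_pos: [0.6202, 0.0231, 0.1198]
tool_rot: [0.001, 0.995, 0.1, 0.0]
contact_force: [0.0, 0.4, -0.5]
gripper_width: 0.998
grasp_force: 0.0
time: 28.3
tool_pos: [0.6237, 0.023, 0.2579]
tool_rot: [0.002, 0.995, 0.1, 0.008]
contact_force: [0.1, -0.2, 0.6]
gripper_width: 1.002
grasp_force: 0.0
time: 28.7
tool_pos: [0.5415, 0.0074, 0.2645]
tool_rot: [0.001, 0.995, 0.1, 0.001]
contact_force: [0.4, -0.5, -0.9]
gripper_width: 1.004
grasp_force: 0.0
[0.542  0.0074 0.2644]
bushing (0.84, (array([0.6201, 0.025 , 0.0977]), np.float32(0.25653076)), (array([0.62 , 0.025]), np.float32(0.47833252)))
washer None
spacer None
0.66 [371.6, 104.8, 169.8, 59.3]
pred [288.8805  66.7201] [458.3627 134.4326]
obs 289 75 457 134
tip_tin (0.58, array([ 0.4573, -0.4324]))
weld_magnet (0.7, array([ 0.6965, -0.2071]))
level (0.52, array([ 0.7331, -0.07  ]))
tape_measure (0.7, array([0.4348, 0.3896]))
```

The bushing is home (underside about 0.098 to 0.100), and the strap matches its predicted outline to within a pixel where it is not covered. The hand is clear of the stack, so I'm handing in.

```bash
python3 -c "
from h import *
print(ticket.job_done())"
```

```text
the job is handed in; nothing more can be done
None
```

The job is handed in at about 29 s: spacer, strap, washer and bushing are threaded on the stud in order, measured home, upright and released, the strap squarely over the tube and no tool touched by the robot; one rule slip, I viewed 12 pictures instead of the 10 allowed.

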